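# Level the cold bricks in the sample chill tray

## Task

Take the rake from its stand and rake the heap of frozen cold bricks out along the chill tray into one even layer over its whole length, every brick flat on the plate and no part of the bed left bare, so that sample tubes can be laid on it. Draw the rake towards the empty end, well past the middle, with its teeth resting lightly on the plate, never pressing or shoving with more than 15 N, and keep the fingers off the bricks. Put the rake back in its stand, and leave the dropper bottle where it is.

Things in the scene. Friction and masses are not known exactly. Their poses are not given: they have to be found in the camera images.
- tray: light grey open chill tray with dark rim, fixed; 140 (x) x 290 (y) x 74 mm high, walls 15 thick, inside 110 x 260, a bar handle to 162 mm from its centre at each short end; origin: centre of its underside, z up. Inside a loose perforated plate (the bed) lies on a frozen gel pack: it gives 1 mm per 6 N and springs back; its height is told at the spots. Over 15 N from the rake spoils the pack
- rake_grip (a point): middle of the rake's dark blue grip, 34 (x) x 26 (y) x 72 mm tall, held across the 26 mm from above; 98 mm above the tips of the teeth. The rake is rigid, about 130 to 210 g. x along the comb, y the raking direction, z up the grip
- rake: the rake; origin midway between the tips of its teeth, straight below the grip; axes as the grip's. Aluminium comb 92 mm wide (x): seven round teeth 6 mm thick, 26 mm long, tapered over the last 10 mm to blunt points, at 13.8 mm pitch, under a bar 14 mm thick (y) and 12 high
- stand_seat (a point): where the rake's origin is while it is stored: 10 mm above the desk in the slot of the rake's stand, a light grey fixed block 136 (x) x 64 (y) x 36 mm high. Slot 10.5 (y) x 100 (x), from 7 to 36 mm above the desk; the teeth hang in it, the bar rests across its top. Axes as the stored rake's (either way round)
- brick_1: hard-shell cold brick, pale blue, a rounded square 32 x 32 x 18 mm thick, 25 g; origin at its centre, z through its thickness. At the start it lies in the lower layer of the heap; six lie below in two rows of three, five on top (three by the -y end, then two), about 15 mm clear of the -y end wall. The shell cracks above 15 N from the rake
- brick_2: cold brick like brick_1. At the start it lies in the lower layer of the heap
- brick_3: cold brick like brick_1. At the start it lies in the lower layer of the heap
- brick_4: cold brick like brick_1. At the start it lies in the lower layer of the heap
- brick_5: cold brick like brick_1. At the start it lies in the lower layer of the heap
- brick_6: cold brick like brick_1. At the start it lies in the lower layer of the heap
- brick_7: cold brick like brick_1. At the start it lies on top of the heap
- brick_8: cold brick like brick_1. At the start it lies on top of the heap
- brick_9: cold brick like brick_1. At the start it lies on top of the heap
- brick_10: cold brick like brick_1. At the start it lies on top of the heap
- brick_11: cold brick like brick_1. At the start it lies on top of the heap
- spot_a1 (a point): point of the tray at the middle of one of the eight equal parts of the bed: 97.5 mm to the -y side of mid-length, 28 mm to the -x side of the centre line, 24 mm above the tray's underside. The plate's top here is up to 1 mm higher or lower than this point, different every time
- spot_a2 (a point): point of the tray at the middle of one of the eight equal parts of the bed: 97.5 mm to the -y side of mid-length, 28 mm to the +x side of the centre line, 24 mm above the tray's underside. The plate's top here is up to 1 mm higher or lower than this point, different every time
- spot_b1 (a point): point of the tray at the middle of one of the eight equal parts of the bed: 32.5 mm to the -y side of mid-length, 28 mm to the -x side of the centre line, 24 mm above the tray's underside. The plate's top here is up to 5 mm higher or lower than this point, different every time: feel for it; the plate is flat and slopes evenly along y, up or down
- spot_b2 (a point): point of the tray at the middle of one of the eight equal parts of the bed: 32.5 mm to the -y side of mid-length, 28 mm to the +x side of the centre line, 24 mm above the tray's underside. The plate's top here is up to 5 mm higher or lower than this point, different every time: feel for it; the plate is flat and slopes evenly along y, up or down
- spot_c1 (a point): point of the tray at the middle of one of the eight equal parts of the bed: 32.5 mm to the +y side of mid-length, 28 mm to the -x side of the centre line, 24 mm above the tray's underside. The plate's top here is up to 8 mm higher or lower than this point, different every time: feel for it; the plate is flat and slopes evenly along y, up or down
- spot_c2 (a point): point of the tray at the middle of one of the eight equal parts of the bed: 32.5 mm to the +y side of mid-length, 28 mm to the +x side of the centre line, 24 mm above the tray's underside. The plate's top here is up to 8 mm higher or lower than this point, different every time: feel for it; the plate is flat and slopes evenly along y, up or down
- spot_d1 (a point): point of the tray at the middle of one of the eight equal parts of the bed: 97.5 mm to the +y side of mid-length, 28 mm to the -x side of the centre line, 24 mm above the tray's underside. The plate's top here is up to 11 mm higher or lower than this point, different every time: feel for it; the plate is flat and slopes evenly along y, up or down
- spot_d2 (a point): point of the tray at the middle of one of the eight equal parts of the bed: 97.5 mm to the +y side of mid-length, 28 mm to the +x side of the centre line, 24 mm above the tray's underside. The plate's top here is up to 11 mm higher or lower than this point, different every time: feel for it; the plate is flat and slopes evenly along y, up or down
- dropper: small white dropper bottle, 26 mm across, 62 high, behind the work; bystander; origin under its foot
There are look-alikes about, which are no part of the job. Leave any brown or orange look-alike of the brick_7 alone.

How it is judged:
On the way, in this order (a step that is already met when the one before it is completed fails the run):
1. the rake is lifted out of its stand (z of rake in the frame of stand_seat above 0.035 m), for 0.2 s.
2. the rake's teeth rest on the plate, with at least 0.5 N, in the part of the bed that was empty (beyond mid-length) (contact force between rake and tray above 0.5 N and y of rake in the frame of tray between 0 and 0.12 m and z of rake in the frame of tray below 0.045 m), for 0.2 s.
At the end, for the whole second after the job is handed in: Bricks at rest in one layer (centres 17-47 mm above the tray's underside, 27+ mm apart sideways, tilt under 0.2 rad, either face up); each of the eight spots has a brick's centre within 29 mm sideways; rake let go in its stand (8 mm from the seat, tilt 0.12, turn 0.15 rad at most) (z of brick_1 in the frame of tray between 0.017 and 0.047 m and (angle between brick_1's own z axis and vertical below 0.2 rad or angle between brick_1's own z axis and vertical above 2.94 rad) and linear speed of each of brick_1, brick_2, brick_3, brick_4, brick_5, brick_6, brick_7, brick_8, brick_9, brick_10, brick_11, rake below 0.02 m/s and z of brick_2 in the frame of tray between 0.017 and 0.047 m and (angle between brick_2's own z axis and vertical below 0.2 rad or angle between brick_2's own z axis and vertical above 2.94 rad) and z of brick_3 in the frame of tray between 0.017 and 0.047 m and (angle between brick_3's own z axis and vertical below 0.2 rad or angle between brick_3's own z axis and vertical above 2.94 rad) and z of brick_4 in the frame of tray between 0.017 and 0.047 m and (angle between brick_4's own z axis and vertical below 0.2 rad or angle between brick_4's own z axis and vertical above 2.94 rad) and z of brick_5 in the frame of tray between 0.017 and 0.047 m and (angle between brick_5's own z axis and vertical below 0.2 rad or angle between brick_5's own z axis and vertical above 2.94 rad) and z of brick_6 in the frame of tray between 0.017 and 0.047 m and (angle between brick_6's own z axis and vertical below 0.2 rad or angle between brick_6's own z axis and vertical above 2.94 rad) and z of brick_7 in the frame of tray between 0.017 and 0.047 m and (angle between brick_7's own z axis and vertical below 0.2 rad or angle between brick_7's own z axis and vertical above 2.94 rad) and z of brick_8 in the frame of tray between 0.017 and 0.047 m and (angle between brick_8's own z axis and vertical below 0.2 rad or angle between brick_8's own z axis and vertical above 2.94 rad) and z of brick_9 in the frame of tray between 0.017 and 0.047 m and (angle between brick_9's own z axis and vertical below 0.2 rad or angle between brick_9's own z axis and vertical above 2.94 rad) and z of brick_10 in the frame of tray between 0.017 and 0.047 m and (angle between brick_10's own z axis and vertical below 0.2 rad or angle between brick_10's own z axis and vertical above 2.94 rad) and z of brick_11 in the frame of tray between 0.017 and 0.047 m and (angle between brick_11's own z axis and vertical below 0.2 rad or angle between brick_11's own z axis and vertical above 2.94 rad) and horizontal distance between brick_1 and brick_2 above 0.027 m and horizontal distance between each of brick_1, brick_2 and brick_3 above 0.027 m and horizontal distance between each of brick_1, brick_2, brick_3 and brick_4 above 0.027 m and horizontal distance between each of brick_1, brick_2, brick_3, brick_4 and brick_5 above 0.027 m and horizontal distance between each of brick_1, brick_2, brick_3, brick_4, brick_5 and brick_6 above 0.027 m and horizontal distance between each of brick_1, brick_2, brick_3, brick_4, brick_5, brick_6 and brick_7 above 0.027 m and horizontal distance between each of brick_1, brick_2, brick_3, brick_4, brick_5, brick_6, brick_7 and brick_8 above 0.027 m and horizontal distance between each of brick_1, brick_2, brick_3, brick_4, brick_5, brick_6, brick_7, brick_8 and brick_9 above 0.027 m and horizontal distance between each of brick_1, brick_2, brick_3, brick_4, brick_5, brick_6, brick_7, brick_8, brick_9 and brick_10 above 0.027 m and horizontal distance between each of brick_1, brick_2, brick_3, brick_4, brick_5, brick_6, brick_7, brick_8, brick_9, brick_10 and brick_11 above 0.027 m and horizontal distance between any of brick_1, brick_2, brick_3, brick_4, brick_5, brick_6, brick_7, brick_8, brick_9, brick_10, brick_11 and spot_a1 below 0.029 m and horizontal distance between any of brick_1, brick_2, brick_3, brick_4, brick_5, brick_6, brick_7, brick_8, brick_9, brick_10, brick_11 and spot_a2 below 0.029 m and horizontal distance between any of brick_1, brick_2, brick_3, brick_4, brick_5, brick_6, brick_7, brick_8, brick_9, brick_10, brick_11 and spot_b1 below 0.029 m and horizontal distance between any of brick_1, brick_2, brick_3, brick_4, brick_5, brick_6, brick_7, brick_8, brick_9, brick_10, brick_11 and spot_b2 below 0.029 m and horizontal distance between any of brick_1, brick_2, brick_3, brick_4, brick_5, brick_6, brick_7, brick_8, brick_9, brick_10, brick_11 and spot_c1 below 0.029 m and horizontal distance between any of brick_1, brick_2, brick_3, brick_4, brick_5, brick_6, brick_7, brick_8, brick_9, brick_10, brick_11 and spot_c2 below 0.029 m and horizontal distance between any of brick_1, brick_2, brick_3, brick_4, brick_5, brick_6, brick_7, brick_8, brick_9, brick_10, brick_11 and spot_d1 below 0.029 m and horizontal distance between any of brick_1, brick_2, brick_3, brick_4, brick_5, brick_6, brick_7, brick_8, brick_9, brick_10, brick_11 and spot_d2 below 0.029 m and distance between rake and stand_seat below 0.008 m and angle between rake's own z axis and vertical below 0.12 rad and angle between the x axis of stand_seat and the x axis of rake, either way round below 0.15 rad); the robot touches nothing.
It fails at once if the rake presses on the tray or its plate with more than 15 N (contact force between rake and tray above 15 N).
It fails at once if the rake presses on a brick with more than 15 N (contact force between rake and brick_1 above 15 N or contact force between rake and brick_2 above 15 N or contact force between rake and brick_3 above 15 N or contact force between rake and brick_4 above 15 N or contact force between rake and brick_5 above 15 N or contact force between rake and brick_6 above 15 N or contact force between rake and brick_7 above 15 N or contact force between rake and brick_8 above 15 N or contact force between rake and brick_9 above 15 N or contact force between rake and brick_10 above 15 N or contact force between rake and brick_11 above 15 N).
It fails at once if the fingers touch a brick (contact force between the fingers and brick_1 above 0.3 N or contact force between the fingers and brick_2 above 0.3 N or contact force between the fingers and brick_3 above 0.3 N or contact force between the fingers and brick_4 above 0.3 N or contact force between the fingers and brick_5 above 0.3 N or contact force between the fingers and brick_6 above 0.3 N or contact force between the fingers and brick_7 above 0.3 N or contact force between the fingers and brick_8 above 0.3 N or contact force between the fingers and brick_9 above 0.3 N or contact force between the fingers and brick_10 above 0.3 N or contact force between the fingers and brick_11 above 0.3 N).
It fails at once if the dropper bottle is moved more than 20 mm (distance of dropper from where it was at the start of the episode above 0.02 m).
It also fails if it takes over 61 s, if anything falls off the work surface, if the arm or the gripper's body presses on something with over 40 N, if the wrist force passes 120 N, or if a joint passes its speed limit or range.

## Robot

A 6-joint arm with a two-finger parallel gripper is mounted at the origin on a cart in front of the work surface, level with it; the furniture and walls round the work are solid. World frame = base frame: x ahead of the robot, y to its left, z up, the work surface at z = 0. Lengths are in m, angles in rad, forces in N, time in s.
With the tool pointing down it reaches from about 0.35 to 0.85 m from the base axis. Payload 8.1 kg.
Tool frame: the origin (TCP) lies at the very end of the fingers, on their centre line; the grasp point (between the pads) lies 19 mm behind it; z points along the fingers, y is the direction in which the jaws open and shut (so a half turn about z gives the same grasp; the last joint's range is limited). The gripper opens to 93 mm and grips with 3 to 60 N. Pads are 15 mm wide; open, the fingers measure 128 mm over their backs; the gripper's body (75 mm by 188 mm) begins 65 mm behind the grasp point.
Start: joints at [-1.401, 0.13, 1.488, -0, 1.523, -0.085], TCP at [0.151, -0.581, 0.219] pointing down, gripper open.
Joint ranges: [-2.96, 2.96], [-0.89, 2.26], [0.02, 2.5], [-1.34, 4.48], [0, 2.73], [-2.66, 2.66]. Speed limits (rad/s): [2.39, 2.39, 2.79, 3.14, 3.14, 3.14].

## Interface

Orientations are given as a rotation vector (axis times angle).
In Python, from plant import read_state, read_camera, close_job gives the robot as it stands.
- The arm moves only by the tool jog_arm, never from a script. Its argument "motion" is one flat list of numbers, 7 for each row, row after row: the opening, from 0 (shut) to 1 (fully open), then the shift along the tool's x, y, z scaled (see below), then the turn, a rotation vector about the tool's x, y, z scaled (see below). A call has 1 to 8 rows; each row is the pose to reach, as a shift and turn from the pose measured when the call began, along the tool's axes at that moment; what a row does not reach only later rows make up. The controller multiplies each number of a shift by 0.5 m and each number of a turn by 90 degrees. A row lasts 1/10 s, in which the tool goes at most 50 mm and 8.59 degrees, less where a joint would pass 70% of its speed; a pose out of reach is approached as far as the arm can. A call with a number of a shift or a turn outside -1 to 1 is refused whole. A call with a gripper value outside its range is refused whole. The fingers move at their own pace and stop on an object; "grip_force" is the grip in N (left out, the last holds). Time passes only in rows, so rows that repeat a pose let the fingers close. It gives the time, the measured TCP pose, the force and the opening at its end, in the units of the state.
- read_state(): the state, without advancing time (a new reading comes with each control period).
- read_camera(name): name is "scene" or "side" or "wrist"; returns a dict with "frame" (420x560x3 uint8, red, green, blue), "vertical_fov" (degrees; the focal length in pixels is half the picture's height over the tangent of half this angle, whatever the lens; pixels are square), "cx", "cy" (the principal point, pixels), "world_from_camera" (4x4, takes a point from camera to world coordinates); the wrist camera has in their place "hand_eye" (4x4, takes a point from camera to tool coordinates, whose origin is the TCP and whose axes are the flange's). Camera axes: x right, y down, z forward; pixel columns grow to the right and rows downward; lengths in m; the calibration is good to about 2 mm. A picture is of the moment at which its call begins: read the wrist's pose just before it. There is no depth.
- close_job(): hands the job in, once; it reports no verdict.
The state is a dict: "t": time; "q": joint angles; "dq": joint speeds; "joint_torque": joint torques, N m; "tool_pos": TCP position; "orientation": TCP orientation; "force": force on the tool from outside, world axes, zero at the start; "wrist_torque": the same for the moment, N m; "opening": finger opening in m.
Only numpy, scipy, OpenCV 4.12 (cv2) and the standard library are available. Lean on these libraries where they do the work, as an engineer would, in place of code of your own. Each camera call takes 0.05 s, during which the arm holds its last target.

## Working session

There is one attempt and no reset: what is moved stays moved. The work goes in short steps, Python scripts to look and compute and a tool call to move; the robot and the scene stay as the last step left them, time stands still between calls to the robot, and variables do not carry over. Pictures are saved under pics/ and viewed, and the job is handed in when it is done.

Besides the shell and the picture viewer there is one more tool, called after "Request:" as a command line: name --argument value ..., lists and objects as JSON in quotes. jog_arm: Moves the arm, as the interface text tells. Its arguments: {"type":"object","properties":{"motion":{"type":"array","items":{"type":"number"}},"grip_force":{"type":"number"}},"required":["motion"]}

```bash
ls; mkdir -p pics; python3 - <<'E'
from plant import *
import cv2,numpy as np
s=read_state()
for k in s: print(k,np.round(s[k],4))
for n in ["scene","side","wrist"]:
    c=read_camera(n); cv2.imwrite(f"pics/{n}0.png",c["frame"][:,:,::-1])
    print(n,{k:(np.round(v,4).tolist() if not isinstance(v,float) else v) for k,v in c.items() if k!="frame"})
E
```

```text
pics
t 0.0
q [-1.4014  0.1311  1.4893 -0.      1.523  -0.0854]
dq [-0.0007  0.0007 -0.0012  0.0001  0.0002  0.0015]
joint_torque [-8.00000e-04 -5.59845e+01 -4.91764e+01  7.67000e-02  3.54000e-02
 -2.00000e-04]
tool_pos [ 0.1512 -0.5801  0.2176]
orientation [-3.1144e+00 -3.9900e-01  1.0000e-04]
force [-0.1498 -0.47    0.8117]
wrist_torque [ 0.0767 -0.0258  0.0302]
opening 0.0929
scene {'vertical_fov': 42.354022894041705, 'cx': 269.1873790134214, 'cy': 202.20075368124392, 'world_from_camera': [[0.8007, -0.2861, 0.5264, -0.0575], [-0.5991, -0.389, 0.6998, -0.9131], [0.0045, -0.8757, -0.4828, 0.6613], [0.0, 0.0, 0.0, 1.0]]}
side {'vertical_fov': 57.47136368535996, 'cx': 278.81251862253606, 'cy': 205.94195673512198, 'world_from_camera': [[0.9451, -0.2057, 0.254, 0.3341], [-0.3268, -0.6096, 0.7223, -0.6776], [0.0063, -0.7656, -0.6433, 0.6191], [0.0, 0.0, 0.0, 1.0]]}
wrist {'vertical_fov': 69.38371829884191, 'cx': 278.9421417164586, 'cy': 206.54761076156723, 'hand_eye': [[0.0002, -0.9615, -0.275, 0.0765], [1.0, 0.0004, -0.0005, -0.0008], [0.0006, -0.275, 0.9615, -0.1661], [0.0, 0.0, 0.0, 1.0]]}
```

View pics/scene0.png

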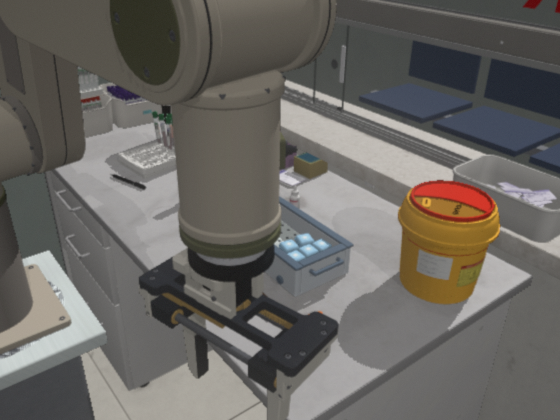

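View pics/side0.png

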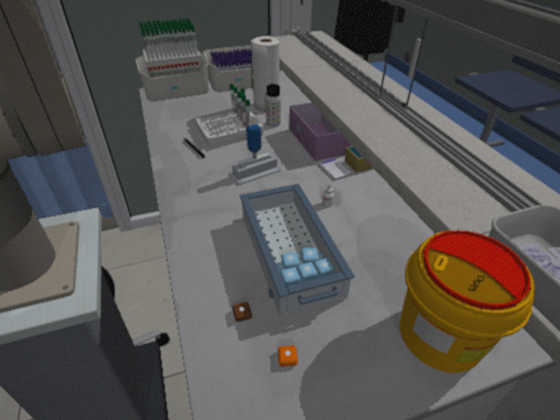

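View pics/wrist0.png

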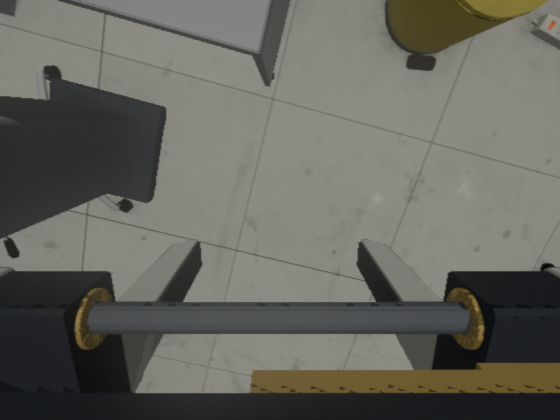

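The side view shows the tray (rim corners about (241,195), (297,186), (349,272), (283,292)) with blue bricks at its near end. The rake with its blue grip is at (255,137) over the stand at (255,168), and the dropper is at (328,195). The brown (242,311) and orange (287,355) look-alikes lie outside the tray. I'll enlarge to pick points.

```bash
cat > h.py <<'E'
from plant import *
import cv2,numpy as np
from scipy.spatial.transform import Rotation as R
def cam(n):
    s=read_state(); c=read_camera(n)
    f=210/np.tan(np.radians(c["vertical_fov"])/2)
    if n=="wrist":
        T=np.eye(4);T[:3,:3]=R.from_rotvec(s["orientation"]).as_matrix();T[:3,3]=s["tool_pos"]
        W=T@np.array(c["hand_eye"])
    else: W=np.array(c["world_from_camera"])
    return c["frame"],dict(f=f,cx=c["cx"],cy=c["cy"],W=W)
def proj(P,k):
    P=np.atleast_2d(P); q=(P-k["W"][:3,3])@k["W"][:3,:3]
    return np.c_[k["cx"]+k["f"]*q[:,0]/q[:,2],k["cy"]+k["f"]*q[:,1]/q[:,2]]
def onz(u,v,z,k):
    d=k["W"][:3,:3]@np.array([(u-k["cx"])/k["f"],(v-k["cy"])/k["f"],1]); o=k["W"][:3,3]
    return o+d*(z-o[2])/d[2]
def crop(im,x0,y0,x1,y1,s,name,marks=[]):
    o=cv2.resize(im[y0:y1,x0:x1,::-1],None,fx=s,fy=s,interpolation=cv2.INTER_CUBIC).copy()
    for m in marks: cv2.circle(o,(int((m[0]-x0+.5)*s),int((m[1]-y0+.5)*s)),3,(0,0,255),-1)
    cv2.imwrite("pics/"+name,o)
E
python3 - <<'E'
from h import *
im,k=cam("side")
crop(im,225,175,365,315,4,"sA.png"); crop(im,215,110,295,190,7,"sB.png")
E
```

```text
(no output)
```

View pics/sA.png

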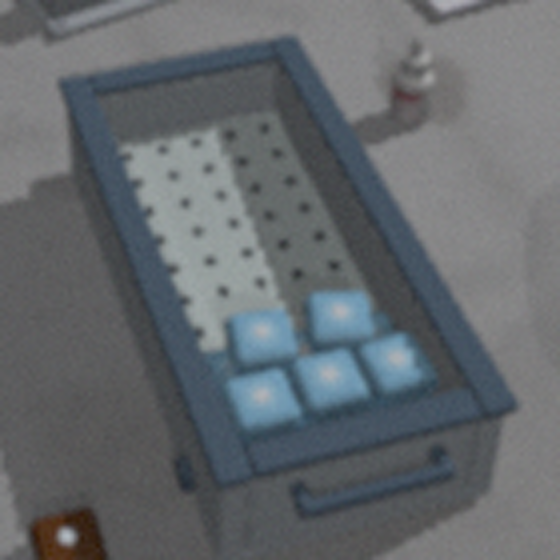

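View pics/sB.png

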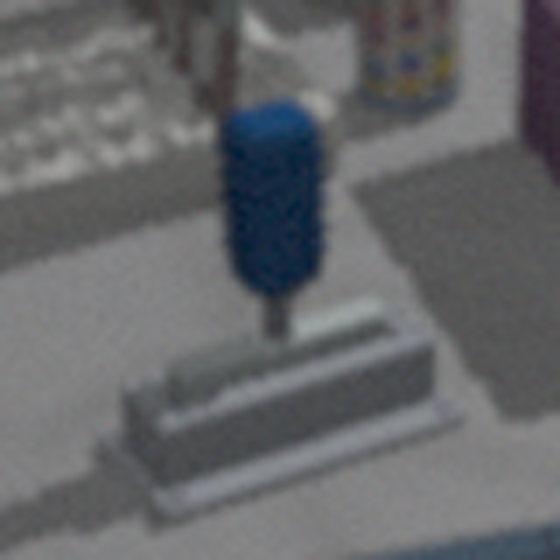

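```bash
cat > fit.py <<'E'
from h import *
from scipy.optimize import least_squares
def fit(obs,model,k,x0,z=0):
    obs=np.array(obs,float);model=np.array(model,float)
    def W(p):
        c,s=np.cos(p[2]),np.sin(p[2])
        return np.c_[p[0]+c*model[:,0]-s*model[:,1],p[1]+s*model[:,0]+c*model[:,1],model[:,2]+z]
    r=least_squares(lambda p:(proj(W(p),k)-obs).ravel(),x0)
    return r.x,r.fun.reshape(-1,2)
E
python3 - <<'E'
from fit import *
im,k=cam("side")
a=np.array([(62,80),(297,38),(517,405),(222,485)])/4+[225,175]-.4
p,e=fit(a,[(-.07,.145,.074),(.07,.145,.074),(.07,-.145,.074),(-.07,-.145,.074)],k,[.5,-.2,0])
print("tray",p.round(4),e.round(1).tolist())
def S(x,y): return x/7+215-.45,y/7+110-.45
# stand: block top corners
for z,pts in((.036,[(162,428),(435,337),(122,392)]),(0.006,[(155,515),(460,412)])):
    print(z,[onz(*S(*q),z,k).round(4).tolist() for q in pts])
print("grip top", onz(*S(275,115),.010+.098+.036,k).round(4), "neck", onz(*S(277,325),.05,k).round(4))
print("dropper", onz(405/4+225-.4,118/4+175-.4,0.0,k).round(4))
for q in [(262,335),(342,315),(262,398),(330,377),(395,360)]: print(onz(q[0]/4+225-.4,q[1]/4+175-.4,.06,k).round(4))
E
```

```text
tray [ 0.5461 -0.1497 -0.0199] [[0.7, 1.0], [-0.4, 0.5], [-0.4, 0.1], [0.2, -0.8]]
0.036 [[0.5084, 0.1494, 0.036], [0.6269, 0.1763, 0.036], [0.4998, 0.1779, 0.036]]
0.006 [[0.5004, 0.1365, 0.006], [0.6337, 0.1648, 0.006]]
grip top [0.5651 0.1774 0.144 ] neck [0.5642 0.1835 0.05  ]
dropper [ 0.6936 -0.0137  0.    ]
[ 0.5237 -0.2072  0.06  ]
[ 0.5658 -0.2075  0.06  ]
[ 0.51   -0.2442  0.06  ]
[ 0.545  -0.2426  0.06  ]
[ 0.5786 -0.2428  0.06  ]
```

```bash
cat > mv.py <<'E'
# usage: mv.py x y z yaw  (world target; yaw of tool x axis) -> row numbers
import sys
from h import *
def rows(x,y,z,yaw,s=None):
    s=s or read_state(); R0=R.from_rotvec(s["orientation"])
    Rt=R.from_matrix(np.array([[np.cos(yaw),np.sin(yaw),0],[np.sin(yaw),-np.cos(yaw),0],[0,0,-1]]))
    d=R0.inv().apply(np.array([x,y,z])-s["tool_pos"])/.5
    t=(R0.inv()*Rt).as_rotvec()/(np.pi/2)
    return np.r_[d,t]
if __name__=="__main__":
    a=list(map(float,sys.argv[1:])); s=read_state()
    X=R.from_rotvec(s["orientation"]).apply([1,0,0])
    print("t",round(s["t"],2),"pos",np.round(s["tool_pos"],4),"yaw",round(np.arctan2(X[1],X[0]),4),"F",np.round(s["force"],2),"q",np.round(s["q"],2),"open",round(s["opening"],4))
    for i in range(0,len(a),4): print(np.round(rows(*a[i:i+4],s=s),4).tolist())
E
python3 mv.py 0.5 0 0.33 0
```

```text
t 0.25 pos [ 0.1512 -0.5804  0.2182] yaw 0.2548 F [ 0.54 -0.59 -0.36] q [-1.4   0.13  1.49 -0.    1.52 -0.09] open 0.0928
[0.9677, -0.9477, -0.2229, -0.0005, 0.0001, 0.1622]
```

Request:
jog_arm --motion '[1, 0.968, -0.948, -0.223, 0, 0, 0.162, 1, 0.968, -0.948, -0.223, 0, 0, 0.162, 1, 0.968, -0.948, -0.223, 0, 0, 0.162, 1, 0.968, -0.948, -0.223, 0, 0, 0.162, 1, 0.968, -0.948, -0.223, 0, 0, 0.162, 1, 0.968, -0.948, -0.223, 0, 0, 0.162, 1, 0.968, -0.948, -0.223, 0, 0, 0.162, 1, 0.968, -0.948, -0.223, 0, 0, 0.162]'

```text
t: 1.05
tool_pos: [0.355, -0.2405, 0.2841]
orientation: [-3.141, 0.0, -0.001]
force: [0.7, -1.0, -0.0]
opening: 0.093
```

```bash
python3 mv.py 0.5 0 0.33 0
```

```text
t 1.05 pos [ 0.355  -0.2405  0.2841] yaw -0.0001 F [ 0.66 -0.99 -0.02] q [-0.72 -0.36  1.83  0.    1.68  0.86] open 0.093
[0.29, -0.481, -0.0915, -0.0002, -0.0003, -0.0001]
```

Request:
jog_arm --motion '[1, 0.29, -0.48, -0.09, 0, 0, 0, 1, 0.29, -0.48, -0.09, 0, 0, 0, 1, 0.29, -0.48, -0.09, 0, 0, 0, 1, 0.29, -0.48, -0.09, 0, 0, 0, 1, 0.29, -0.48, -0.09, 0, 0, 0, 1, 0.29, -0.48, -0.09, 0, 0, 0, 1, 0.29, -0.48, -0.09, 0, 0, 0, 1, 0.29, -0.48, -0.09, 0, 0, 0]'

```text
t: 1.85
tool_pos: [0.5, 0.0001, 0.3289]
orientation: [-3.141, -0.003, 0.0]
force: [-0.7, 0.1, 0.5]
opening: 0.0932
```

```bash
python3 - <<'E'
from h import *
import pickle
im,k=cam("wrist"); pickle.dump((im,k),open("w1.pkl","wb"))
print(read_state()["tool_pos"])
cv2.imwrite("pics/w1.png",im[:,:,::-1])
im,k=cam("side"); pickle.dump((im,k),open("s1.pkl","wb"))
E
```

```text
[ 0.49973453 -0.0006716   0.32886966]
```

View pics/w1.png

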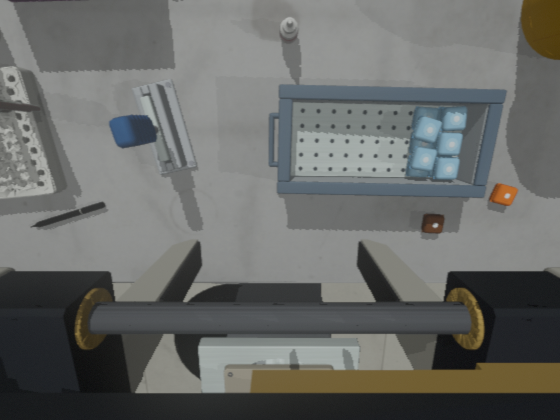

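The wrist view shows the tray rim from x 278 to 503, with the heap at its right (-y) end. The stand is at (165,128), with the blue grip leaning outward to (130,130). The dropper is at (289,28), and brown and orange look-alikes sit at (432,223) and (504,195), outside the tray. I'll enlarge it.

```bash
python3 - <<'E'
from h import *
import pickle
im,k=pickle.load(open("w1.pkl","rb"))
crop(im,265,75,515,205,3,"w1t.png"); crop(im,395,95,475,190,6,"w1h.png"); crop(im,95,70,205,180,5,"w1s.png")
E
```

```text
(no output)
```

View pics/w1t.png

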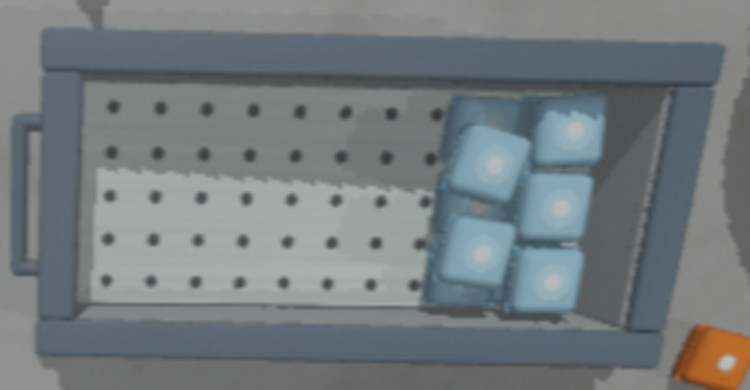

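View pics/w1h.png

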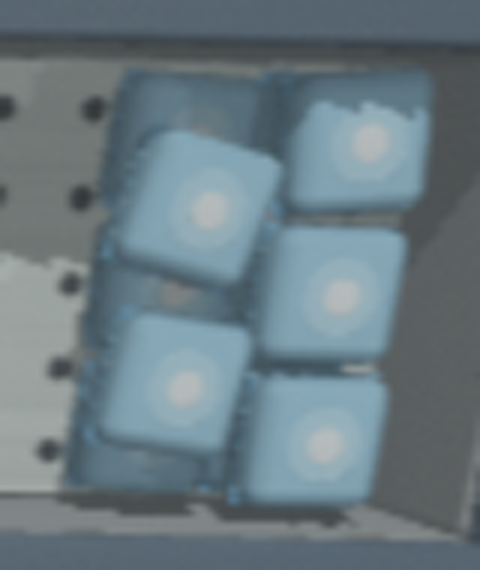

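View pics/w1s.png

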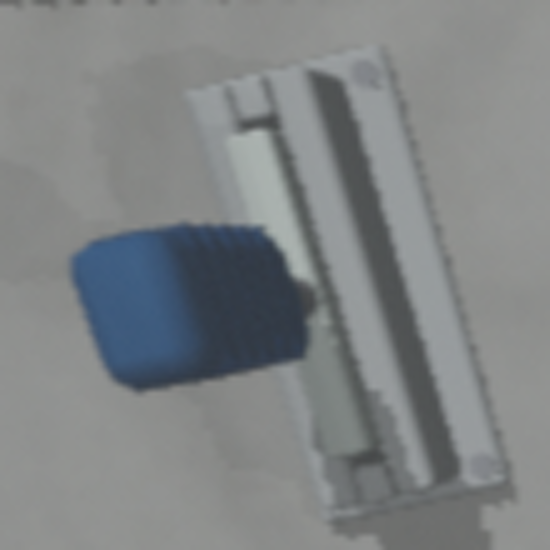

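```bash
python3 - <<'E'
from fit import *
import pickle
im,k=pickle.load(open("w1.pkl","rb"))
a=np.array([(42,28),(723,45),(660,367),(37,355)])/3+[265,75]-.4
p,e=fit(a,[(.07,.145,.074),(.07,-.145,.074),(-.07,-.145,.074),(-.07,.145,.074)],k,[.5,-.2,0])
print("tray",p.round(4),e.round(1).tolist())
def S(x,y): return (x/5+95-.4,y/5+70-.4)
b=[S(230,140),S(272,128),S(320,455),S(368,452)]
m=[(.046,.007,.048),(.046,-.007,.048),(-.046,.007,.048),(-.046,-.007,.048)]
p2,e=fit(b,m,k,[.56,.18,.2]); print("bar",p2.round(4),e.round(1).tolist())
p3,e=fit([S(383,45),S(512,485),S(330,520)],[(.068,-.032,.004),(-.068,-.032,.004),(-.068,.032,.004)],k,[.56,.18,.2]); print("base",p3.round(4),e.round(1).tolist())
# grip top quad centre
print("grip top c",onz(*S(130,315),.144,k).round(4), "grip bottom/neck",onz(*S(308,298),.06,k).round(4))
c,s=np.cos(p[2]),np.sin(p[2])
for z,q in [(.060,(210,210)),(.06,(185,388)),(.06,(370,143)),(.06,(342,297)),(.06,(325,443)),(.042,(75,485)),(.042,(127,72)),(.042,(430,72)),(.042,(148,460))]:
    w=onz(q[0]/6+395-.4,q[1]/6+95-.4,z,k)[:2]-p[:2]
    print(z,(np.array([[c,s],[-s,c]])@w*1000).round(1))
E
```

```text
tray [ 0.5462 -0.145  -0.0165] [[2.3, 1.9], [-1.7, 0.6], [-2.6, -2.1], [1.9, -1.8]]
bar [0.5627 0.1793 0.1848] [[-0.8, -0.9], [0.5, -0.5], [0.3, 1.3], [-0.1, 0.2]]
base [0.5628 0.1794 0.2195] [[0.2, -0.6], [0.5, -0.3], [-0.7, 1.1]]
grip top c [0.562  0.1794 0.144 ] grip bottom/neck [0.5632 0.172  0.06  ]
0.06 [ 18.4 -62.9]
0.06 [-22.7 -63.4]
0.06 [ 33.9 -97.3]
0.06 [ -0.8 -97. ]
0.06 [-35.2 -98.9]
0.042 [-49.5 -48.1]
0.042 [ 49.2 -47. ]
0.042 [  50.5 -118.7]
0.042 [-42.9 -65.5]
```

```bash
python3 mv.py 0.563 0.179 0.19 0.205 0.563 0.179 0.089 0.205
```

```text
t 1.95 pos [ 0.4996 -0.0012  0.3289] yaw -0.0006 F [0.29 0.5  0.09] q [-0.11 -0.16  1.58  0.    1.72  1.47] open 0.0929
[0.1267, -0.3604, 0.2777, -0.0001, 0.0002, -0.1309]
[0.1268, -0.3604, 0.4797, -0.0001, 0.0002, -0.1309]
```

Request:
jog_arm --motion '[1, 0.127, -0.36, 0.1, 0, 0, -0.131, 1, 0.127, -0.36, 0.278, 0, 0, -0.131, 1, 0.127, -0.36, 0.278, 0, 0, -0.131, 1, 0.127, -0.36, 0.278, 0, 0, -0.131, 1, 0.127, -0.36, 0.278, 0, 0, -0.131, 1, 0.127, -0.36, 0.278, 0, 0, -0.131, 1, 0.127, -0.36, 0.278, 0, 0, -0.131]'

```text
t: 2.65
tool_pos: [0.5625, 0.1776, 0.1889]
orientation: [3.124, 0.321, -0.004]
force: [-0.0, -0.0, 1.4]
opening: 0.0929
```

```bash
python3 mv.py  0.563 0.179 0.089 0.205; python3 - <<'E'
from h import *
im,k=cam("wrist");cv2.imwrite("pics/w2.png",im[:,:,::-1])
im,k=cam("side");crop(im,195,60,315,200,4,"s2.png")
E
```

```text
t 2.65 pos [0.5625 0.1776 0.1889] yaw 0.2047 F [-0.04 -0.02  1.39] q [ 0.22  0.12  1.55 -0.    1.47  1.59] open 0.0929
[0.002, -0.0026, 0.1998, 0.0003, 0.0016, -0.0002]
```

View pics/w2.png

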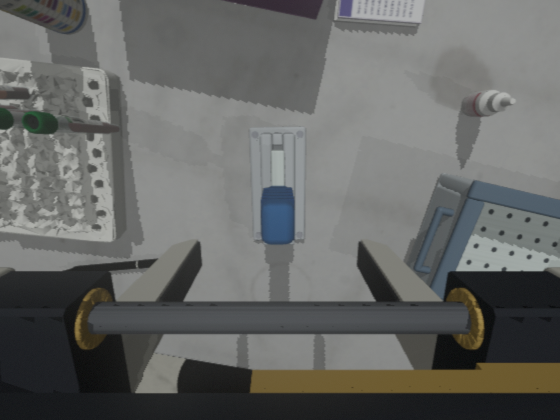

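View pics/s2.png

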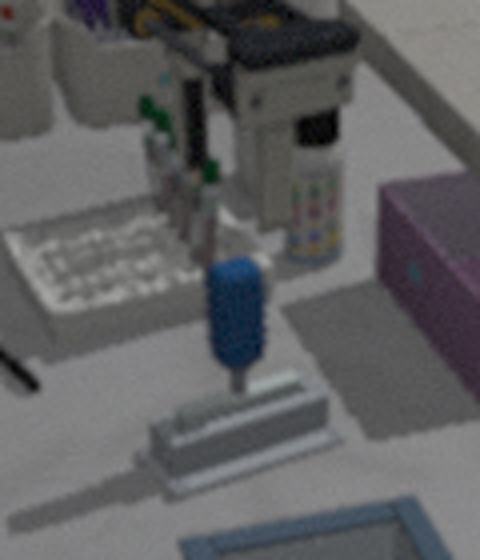

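The grip (277,215) is centred on the jaws and the stand is square to the image, so the yaw is right. Descending.

Request:
jog_arm --motion '[1, 0.002, -0.002, 0.09, 0, 0, 0, 1, 0.002, -0.002, 0.17, 0, 0, 0, 1, 0.002, -0.002, 0.2, 0, 0, 0, 1, 0.002, -0.002, 0.2, 0, 0, 0, 0.2, 0.002, -0.002, 0.2, 0, 0, 0, 0.2, 0.002, -0.002, 0.2, 0, 0, 0, 0.2, 0.002, -0.002, 0.2, 0, 0, 0, 0.2, 0.002, -0.002, 0.2, 0, 0, 0]' --grip_force 40

```text
t: 3.55
tool_pos: [0.5658, 0.1787, 0.093]
orientation: [-3.125, -0.319, -0.006]
force: [0.4, -0.1, 0.2]
opening: 0.0658
```

Request:
jog_arm --motion '[0.2, 0, 0, 0, 0, 0, 0, 0.2, 0, 0, 0, 0, 0, 0, 0.2, 0, 0, 0, 0, 0, 0, 0.2, 0, 0, 0, 0, 0, 0]'

```text
t: 3.95
tool_pos: [0.5657, 0.1787, 0.0929]
orientation: [-3.125, -0.319, -0.006]
force: [0.2, 0.5, 0.8]
opening: 0.0337
```

```bash
python3 mv.py  0.563 0.179 0.16 0.205; python3 - <<'E'
from h import *
im,k=cam("side");crop(im,195,60,315,200,4,"s3.png")
E
```

```text
t 3.95 pos [0.5657 0.1787 0.0929] yaw 0.2036 F [0.21 0.52 0.82] q [ 0.22  0.2   1.64 -0.    1.29  1.59] open 0.0337
[-0.0047, -0.0016, -0.1342, 0.0002, -0.0025, -0.0009]
```

View pics/s3.png

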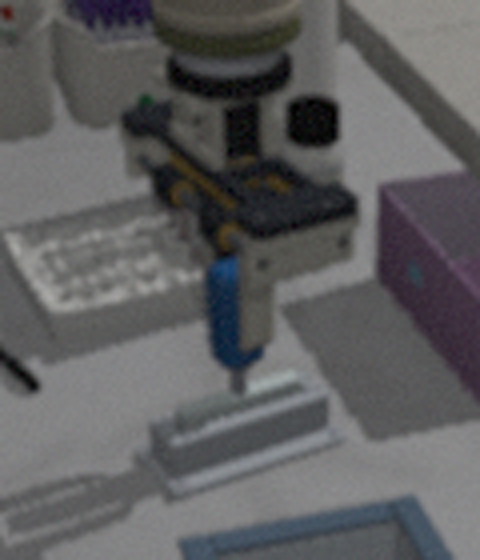

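Request:
jog_arm --motion '[0.2, 0, 0, 0, 0, 0, 0, 0.2, 0, 0, 0, 0, 0, 0, 0.2, 0, 0, 0, 0, 0, 0]'

```text
t: 4.3
tool_pos: [0.5657, 0.1787, 0.0928]
orientation: [-3.125, -0.319, -0.006]
force: [0.2, -0.4, 0.4]
opening: 0.0256
```

```bash
python3 mv.py  0.563 0.179 0.16 0.205
```

```text
t 4.3 pos [0.5657 0.1787 0.0928] yaw 0.2036 F [ 0.22 -0.44  0.43] q [ 0.22  0.2   1.64 -0.    1.29  1.59] open 0.0256
[-0.0046, -0.0016, -0.1343, 0.0002, -0.0024, -0.0009]
```

Request:
jog_arm --motion '[0.2, 0, 0, -0.04, 0, 0, 0, 0.2, 0, 0, -0.12, 0, 0, 0, 0.2, 0, 0, -0.22, 0, 0, 0, 0.2, 0, 0, -0.3, 0, 0, 0, 0.2, 0, 0, -0.3, 0, 0, 0, 0.2, 0, 0, -0.3, 0, 0, 0]'

```text
t: 4.9
tool_pos: [0.5657, 0.1788, 0.2437]
orientation: [-3.125, -0.319, -0.009]
force: [-0.4, 0.1, -1.7]
opening: 0.0257
```

```bash
python3 mv.py  0.547 -0.07 0.22 -0.0175; python3 - <<'E'
from h import *
im,k=cam("wrist");cv2.imwrite("pics/w4.png",im[:,:,::-1])
E
```

```text
t 4.9 pos [0.5657 0.1788 0.2437] yaw 0.2036 F [-0.36  0.05 -1.68] q [ 0.22  0.1   1.48 -0.    1.56  1.59] open 0.0257
[-0.1374, 0.4797, 0.0467, -0.0003, -0.0038, 0.1407]
```

View pics/w4.png

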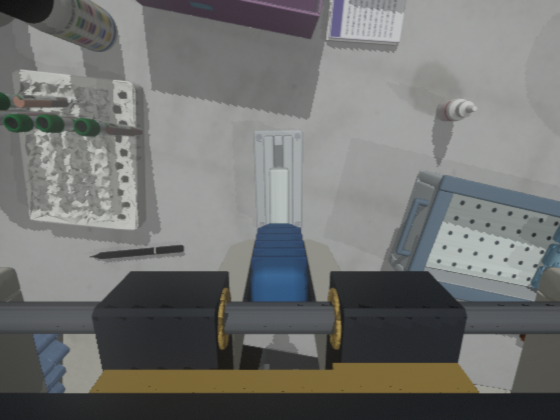

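The rake is lifted, with its comb showing straight below the grip at (278,180). Moving over the empty end of the tray.

Request:
jog_arm --motion '[0.2, -0.137, 0.48, 0.047, 0, -0.004, 0.141, 0.2, -0.137, 0.48, 0.047, 0, -0.004, 0.141, 0.2, -0.137, 0.48, 0.047, 0, -0.004, 0.141, 0.2, -0.137, 0.48, 0.047, 0, -0.004, 0.141, 0.2, -0.137, 0.48, 0.047, 0, -0.004, 0.141, 0.2, -0.137, 0.48, 0.047, 0, -0.004, 0.141, 0.2, -0.137, 0.48, 0.047, 0, -0.004, 0.141]'

```text
t: 5.65
tool_pos: [0.5445, -0.0712, 0.2152]
orientation: [-3.141, 0.033, 0.013]
force: [-0.6, -0.1, -1.4]
opening: 0.0259
```

```bash
python3 mv.py  0.547 -0.07 0.13 -0.0175; python3 - <<'E'
from h import *
import pickle
im,k=cam("wrist");cv2.imwrite("pics/w5.png",im[:,:,::-1]);pickle.dump((im,k),open("w5.pkl","wb"))
im,k=cam("side");crop(im,215,120,365,315,3,"s5.png")
E
```

```text
t 5.65 pos [ 0.5445 -0.0712  0.2152] yaw -0.021 F [-0.58 -0.12 -1.4 ] q [-0.22  0.    1.63 -0.    1.52  1.37] open 0.0259
[0.0064, -0.0025, 0.1704, -0.0005, 0.0053, -0.0022]
```

View pics/w5.png

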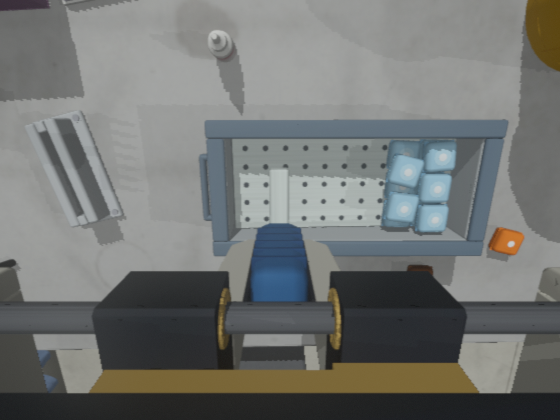

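View pics/s5.png

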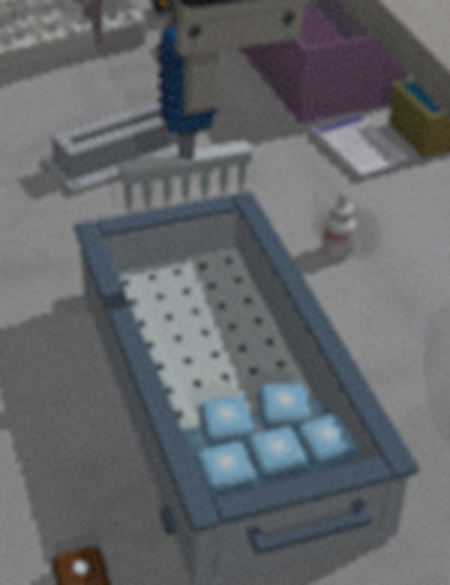

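```bash
python3 - <<'E'
from h import *
import pickle
im,k=pickle.load(open("w5.pkl","rb"))
crop(im,195,110,515,270,2.4,"w5t.png")
E
```

```text
(no output)
```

View pics/w5t.png

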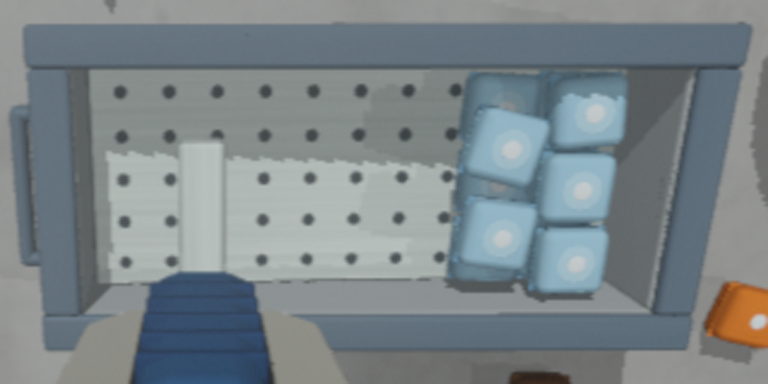

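```bash
python3 - <<'E'
from fit import *
import pickle
im,k=pickle.load(open("w5.pkl","rb"))
a=np.array([(25,25),(750,25),(690,348),(47,348),(73,68),(697,68),(653,314),(78,314)])/2.4+[195,110]-.3
m=np.array([(.07,.145),(.07,-.145),(-.07,-.145),(-.07,.145),(.055,.13),(.055,-.13),(-.055,-.13),(-.055,.13)])
def f(p):
    c,s=np.cos(p[2]),np.sin(p[2])
    P=np.c_[p[0]+c*m[:,0]-s*m[:,1],p[1]+s*m[:,0]+c*m[:,1],0*m[:,0]+p[3]]
    return (proj(P,k)-a).ravel()
for fz in (0,1):
    r=least_squares(lambda p:f(np.r_[p,.074]) if not fz else f(p),[.55,-.15,0]+[.074]*fz)
    print(r.x.round(4),r.fun.reshape(-1,2).round(1).tolist())
p=r.x
S=lambda x,y:(x/2.4+195-.3,y/2.4+110-.3)
print("bar",onz(*S(180,143),.17,k).round(4),onz(*S(224,143),.17,k).round(4),onz(*S(180,270),.17,k).round(4),onz(*S(224,270),.17,k).round(4))
c,s=np.cos(p[2]),np.sin(p[2])
for z,n,q in [(.062,"top",(512,150)),(.062,"top",(503,239)),(.062,"top",(596,114)),(.062,"top",(583,191)),(.062,"top",(576,264)),
  (.042,"lo front",(466,74)),(.042,"lo front",(448,278)),(.042,"lo back+x",(626,75)),(.06,"rear edge top",(614,160)),(.06,"rear edge top",(607,230)),(.06,"seam",(541,205)),(.06,"seamL",(536,210)),(.06,"seam",(530,255)),(.06,"seam",(549,117)),(.06,"seam",(541,160))]:
    w=onz(*S(*q),z,k)[:2]-p[:2]; print(n,(np.array([[c,s],[-s,c]])@w*1000).round(1))
E
```

```text
[ 0.5464 -0.1454 -0.0198] [[2.0, 1.6], [-2.0, 1.3], [-3.6, -1.5], [1.5, -1.4], [-1.7, -0.6], [1.7, -0.9], [0.6, 0.0], [1.5, 0.1]]
[ 0.5467 -0.1449 -0.0201  0.0762] [[1.0, 1.2], [-0.8, 1.0], [-2.8, -0.9], [0.6, -0.9], [-2.7, -0.8], [2.7, -1.0], [1.3, 0.6], [0.7, 0.6]]
bar [ 0.5872 -0.0648  0.17  ] [ 0.587  -0.0776  0.17  ] [ 0.5481 -0.0636  0.17  ] [ 0.5478 -0.0771  0.17  ]
top [ 17.8 -62.1]
top [-23.3 -62.9]
top [ 33.6 -96.8]
top [ -0.8 -96.2]
top [-35.4 -98. ]
lo front [ 49.2 -45.5]
lo front [-49.5 -46.7]
lo back+x [  48.7 -118.4]
rear edge top [  12.9 -109. ]
rear edge top [ -19.6 -110.9]
seam [ -7.8 -79.1]
seamL [-10.1 -77.2]
seam [-31.6 -77.2]
seam [ 32.  -77.4]
seam [ 12.9 -76.4]
```

Request:
jog_arm --motion '[0.2, 0.019, 0, 0.0, 0, 0.008, 0, 0.2, 0.019, 0, 0.09, 0, 0.008, 0, 0.2, 0.019, 0, 0.15, 0, 0.008, 0, 0.2, 0.019, 0, 0.18, 0, 0.008, 0, 0.2, 0.019, 0, 0.186, 0, 0.008, 0, 0.2, 0.019, 0, 0.186, 0, 0.008, 0]'

```text
t: 6.35
tool_pos: [0.5549, -0.0689, 0.124]
orientation: [-3.141, 0.026, -0.011]
force: [-0.3, -0.6, -0.6]
opening: 0.026
```

```bash
python3 mv.py  0.551 -0.0712 0.122 -0.02;  python3 - <<'E'
from h import *
im,k=cam("side");crop(im,215,120,365,315,3,"s6.png")
E
```

```text
t 6.35 pos [ 0.5549 -0.0689  0.124 ] yaw -0.0167 F [-0.31 -0.6  -0.61] q [-0.22  0.08  1.72  0.    1.34  1.37] open 0.026
[-0.0078, 0.0048, 0.0039, -0.0004, -0.0043, 0.0021]
```

View pics/s6.png

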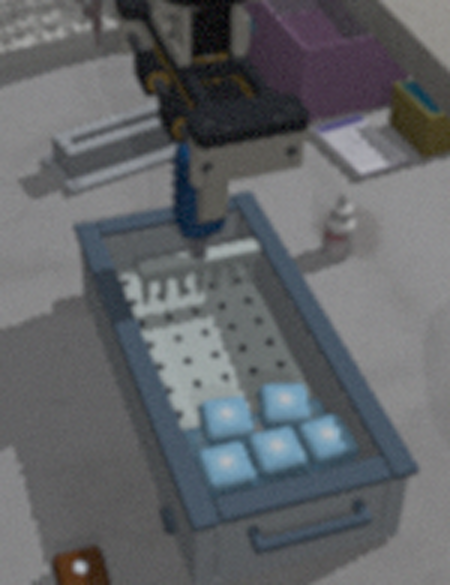

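Request:
jog_arm --motion '[0.2, -0.006, 0.004, 0.006, 0, 0, 0.002, 0.2, -0.006, 0.004, 0.006, 0, 0, 0.002]'

```text
t: 6.6
tool_pos: [0.5533, -0.0716, 0.1235]
orientation: [3.141, -0.032, 0.017]
force: [-0.5, -0.3, -1.0]
opening: 0.0255
```

Request:
jog_arm --motion '[0.2, 0, 0, 0.004, 0, 0, 0, 0.2, 0, 0, 0.004, 0, 0, 0]'

```text
t: 6.8
tool_pos: [0.5536, -0.0717, 0.1219]
orientation: [3.141, -0.032, 0.019]
force: [0.9, 0.4, -2.7]
opening: 0.0258
```

Request:
jog_arm --motion '[0.2, 0, 0, 0.004, 0, 0, 0, 0.2, 0, 0, 0.004, 0, 0, 0]'

```text
t: 7.0
tool_pos: [0.5535, -0.0718, 0.1197]
orientation: [3.141, -0.032, 0.018]
force: [-0.7, -1.8, -0.6]
opening: 0.0256
```

Request:
jog_arm --motion '[0.2, 0, 0, 0.004, 0, 0, 0, 0.2, 0, 0, 0.004, 0, 0, 0]'

```text
t: 7.2
tool_pos: [0.5533, -0.0717, 0.1172]
orientation: [3.141, -0.032, 0.017]
force: [-0.0, -0.4, -1.9]
opening: 0.026
```

Request:
jog_arm --motion '[0.2, 0, 0, 0.003, 0, 0, 0, 0.2, 0, 0, 0.003, 0, 0, 0]'

```text
t: 7.4
tool_pos: [0.5534, -0.0717, 0.1156]
orientation: [3.141, -0.032, 0.017]
force: [-0.4, -0.0, -0.1]
opening: 0.0255
```

Request:
jog_arm --motion '[0.2, 0, 0, 0.003, 0, 0, 0, 0.2, 0, 0, 0.003, 0, 0, 0]'

```text
t: 7.6
tool_pos: [0.5535, -0.0717, 0.1146]
orientation: [3.141, -0.032, 0.018]
force: [-2.0, -0.4, 4.7]
opening: 0.0263
```

Request:
jog_arm --motion '[0.2, 0, 0, 0, 0, 0, 0, 0.2, 0, 0, 0, 0, 0, 0, 0.2, 0, 0, 0, 0, 0, 0]'

```text
t: 7.9
tool_pos: [0.5536, -0.0717, 0.1147]
orientation: [3.141, -0.032, 0.018]
force: [-2.0, -0.0, 2.7]
opening: 0.026
```

```bash
python3 mv.py  0.551 -0.0712 0.122 -0.02;  python3 - <<'E'
from h import *
im,k=cam("side");crop(im,215,120,365,315,3,"s7.png")
print(read_state()["force"],read_state()["tool_pos"],read_state()["wrist_torque"])
E
```

```text
t 7.9 pos [ 0.5536 -0.0717  0.1147] yaw -0.0205 F [-1.98 -0.01  2.73] q [-0.22  0.08  1.74  0.    1.31  1.37] open 0.026
[-0.005, -0.0009, -0.0146, 0.0003, -0.0073, -0.0003]
[-1.19465949 -0.45007048  4.05247026] [ 0.55355573 -0.07171974  0.11468141] [ 0.18018467  0.63703114 -0.00904024]
```

View pics/s7.png

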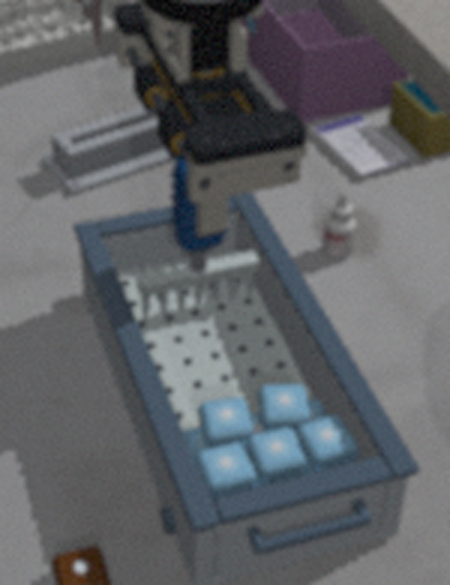

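```bash
python3 mv.py  0.551 -0.0712 0.165 -0.02 0.543 -0.2245 0.158 -0.02
```

```text
t 7.95 pos [ 0.5536 -0.0717  0.1147] yaw -0.0206 F [-1.19 -0.45  4.05] q [-0.22  0.08  1.74  0.    1.31  1.37] open 0.0259
[-0.004, -0.0009, -0.1007, 0.0002, -0.0072, -0.0004]
[-0.0138, 0.306, -0.0867, 0.0002, -0.0072, -0.0004]
```

Request:
jog_arm --motion '[0.2, -0.004, 0, -0.06, 0, -0.005, 0, 0.2, -0.006, 0.05, -0.1, 0, -0.005, 0, 0.2, -0.014, 0.15, -0.1, 0, -0.005, 0, 0.2, -0.014, 0.25, -0.09, 0, -0.005, 0, 0.2, -0.014, 0.306, -0.087, 0, -0.005, 0, 0.2, -0.014, 0.306, -0.087, 0, -0.005, 0, 0.2, -0.014, 0.306, -0.087, 0, -0.005, 0]'

```text
t: 8.65
tool_pos: [0.5425, -0.2249, 0.1573]
orientation: [-3.141, 0.035, -0.004]
force: [0.3, 0.2, -2.7]
opening: 0.0254
```

```bash
python3 mv.py  0.543 -0.2245 0.145 -0.02;  python3 - <<'E'
from h import *
import pickle
im,k=cam("wrist");pickle.dump((im,k),open("w8.pkl","wb"));crop(im,180,30,460,250,2.8,"w8.png")
im,k=cam("side");pickle.dump((im,k),open("s8.pkl","wb"));crop(im,255,210,365,310,6,"s8.png")
E
```

```text
t 8.65 pos [ 0.5425 -0.2249  0.1573] yaw -0.0224 F [ 0.26  0.16 -2.68] q [-0.48  0.13  1.6   0.    1.41  1.11] open 0.0254
[0.0009, -0.0007, 0.0247, -0.0003, -0.0017, -0.0015]
```

View pics/w8.png

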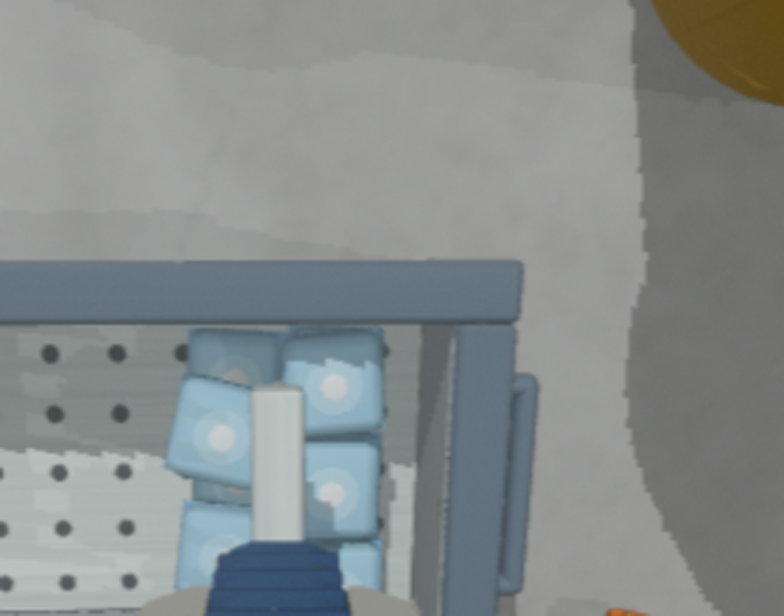

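View pics/s8.png

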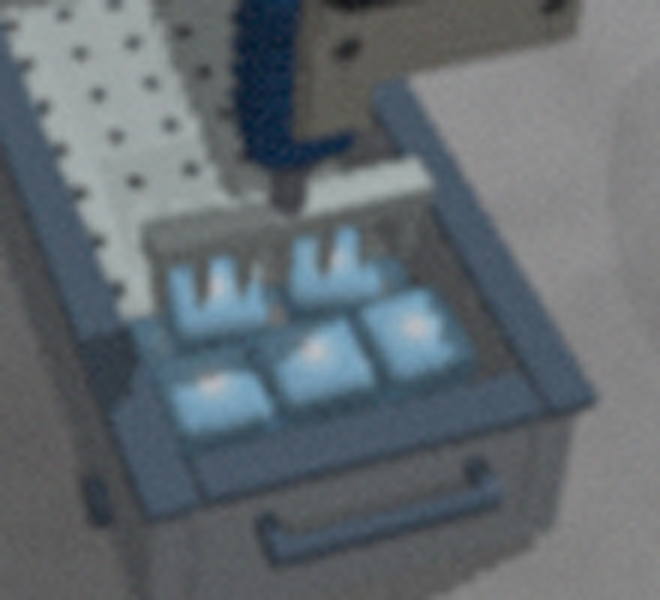

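Request:
jog_arm --motion '[0.2, 0, 0.001, 0.01, 0, 0, 0, 0.2, 0, 0.001, 0.02, 0, 0, 0, 0.2, 0, 0.001, 0.02, 0, 0, 0]'

```text
t: 9.05
tool_pos: [0.5424, -0.2229, 0.1464]
orientation: [-3.14, 0.03, -0.002]
force: [-1.0, 0.2, -1.3]
opening: 0.026
```

Request:
jog_arm --motion '[0.2, 0, 0, 0.003, 0, 0, 0, 0.2, 0, 0, 0.003, 0, 0, 0]'

```text
t: 9.25
tool_pos: [0.5425, -0.2226, 0.1448]
orientation: [-3.14, 0.029, -0.002]
force: [1.3, 0.4, -0.3]
opening: 0.0257
```

Request:
jog_arm --motion '[0.2, 0, 0, 0.003, 0, 0, 0, 0.2, 0, 0, 0.003, 0, 0, 0]'

```text
t: 9.45
tool_pos: [0.5427, -0.2227, 0.1438]
orientation: [-3.141, 0.029, -0.003]
force: [-1.4, -0.1, 2.8]
opening: 0.026
```

Request:
jog_arm --motion '[0.2, 0, 0, 0.003, 0, 0, 0, 0.2, 0, 0, 0.003, 0, 0, 0]'

```text
t: 9.65
tool_pos: [0.5429, -0.223, 0.1431]
orientation: [-3.141, 0.029, -0.004]
force: [-3.5, 0.4, 7.6]
opening: 0.0261
```

Contact on the brick tops: y drifted 2.5 mm on the way down. I'll lift and correct.

Request:
jog_arm --motion '[0.2, 0, 0, -0.01, 0, 0, 0, 0.2, 0, 0.0055, -0.01, 0, 0, 0, 0.2, 0, 0.0055, -0.01, 0, 0, 0]'

```text
t: 9.95
tool_pos: [0.5428, -0.2261, 0.1481]
orientation: [-3.141, 0.029, -0.004]
force: [-0.2, -0.1, -1.7]
opening: 0.0255
```

```bash
python3 mv.py  0.543 -0.2256 0.1445 -0.02;  python3 - <<'E'
from h import *
import pickle
im,k=cam("wrist");crop(im,220,130,340,240,6,"w9.png")
im,k=cam("side");crop(im,255,210,365,310,6,"s9.png")
E
```

```text
t 9.95 pos [ 0.5428 -0.2261  0.1481] yaw -0.0187 F [-0.15 -0.07 -1.74] q [-0.48  0.14  1.61  0.    1.39  1.11] open 0.0255
[0.0003, -0.001, 0.0071, -0.0002, -0.0017, 0.0008]
```

View pics/w9.png

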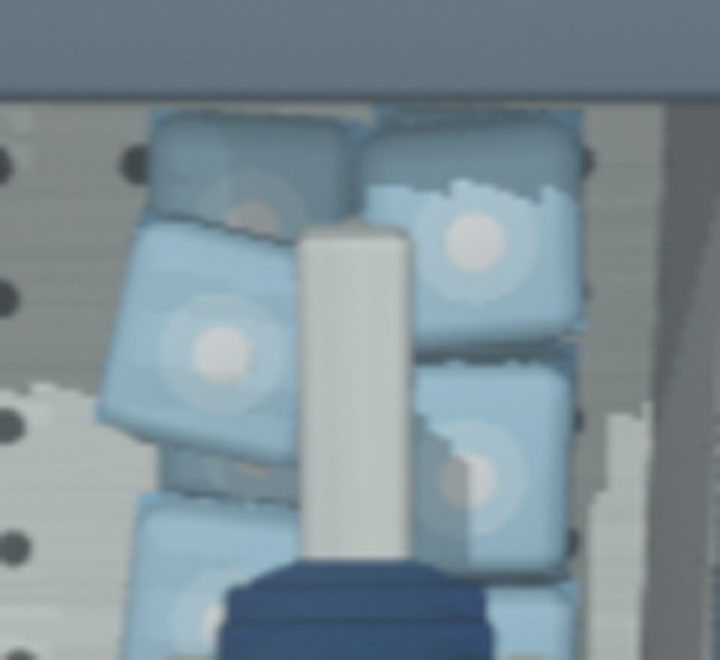

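View pics/s9.png

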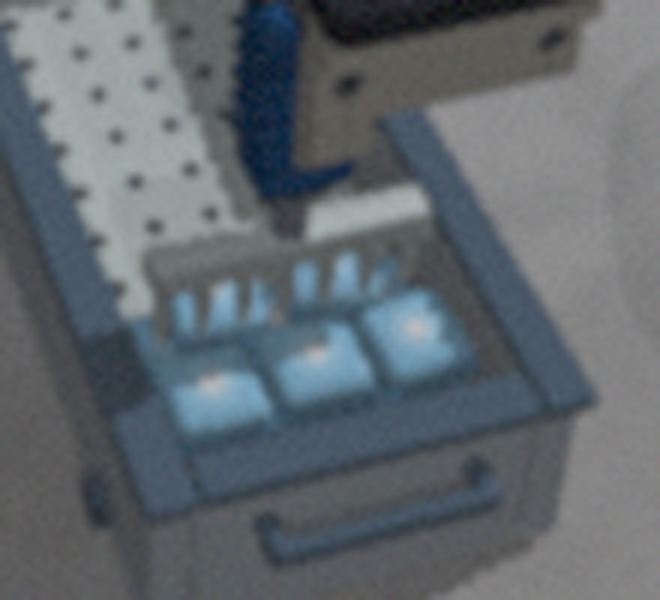

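Request:
jog_arm --motion '[0.2, 0, -0.001, 0.005, 0, 0, 0, 0.2, 0, -0.001, 0.005, 0, 0, 0]'

```text
t: 10.25
tool_pos: [0.5424, -0.2251, 0.1446]
orientation: [-3.14, 0.029, -0.002]
force: [0.1, -0.1, -0.8]
opening: 0.0258
```

Request:
jog_arm --motion '[0.2, 0, 0, 0.003, 0, 0, 0, 0.2, 0, 0, 0.003, 0, 0, 0]'

```text
t: 10.45
tool_pos: [0.5426, -0.2253, 0.1433]
orientation: [-3.141, 0.029, -0.003]
force: [-1.4, -0.5, 2.2]
opening: 0.0259
```

Request:
jog_arm --motion '[0.2, 0, 0, -0.004, 0, 0, 0, 0.2, 0, -0.002, -0.003, 0, 0, 0, 0.2, 0, -0.002, 0.001, 0, 0, 0]'

```text
t: 10.75
tool_pos: [0.5428, -0.2243, 0.1432]
orientation: [-3.141, 0.029, -0.004]
force: [-1.2, 0.5, 6.0]
opening: 0.0259
```

Request:
jog_arm --motion '[0.2, 0, 0, 0.003, 0, 0, 0, 0.2, 0, 0, 0.003, 0, 0, 0]'

```text
t: 10.95
tool_pos: [0.5431, -0.2246, 0.1426]
orientation: [3.141, -0.029, 0.005]
force: [-2.1, -0.2, 6.4]
opening: 0.0258
```

```bash
python3 -c "
from h import *
s=read_state();print(s['tool_pos'],s['force'].round(2) if hasattr(s['force'],'round') else s['force'],s['wrist_torque'])
im,k=cam('side');crop(im,255,210,365,310,6,'s10.png')
"
```

```text
[ 0.54305761 -0.22463945  0.14257816] [-2.12 -0.17  6.44] [-0.02272114  0.55812444 -0.02439785]
```

View pics/s10.png

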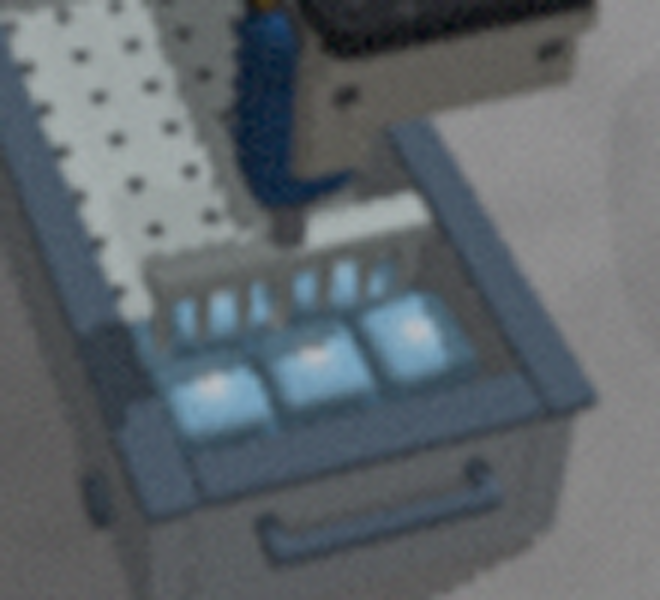

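Teeth land on brick edges because the seam is too tight. Instead I'll open a gap by dragging the front pair forward with light pressure on their tops.

Request:
jog_arm --motion '[0.2, 0, 0, -0.01, 0, 0, 0, 0.2, 0, -0.026, -0.012, 0, 0, 0, 0.2, 0, -0.026, -0.01, 0, 0, 0]'

```text
t: 11.3
tool_pos: [0.5435, -0.21, 0.1477]
orientation: [-3.141, 0.028, -0.005]
force: [-0.1, -0.6, -0.7]
opening: 0.0258
```

Request:
jog_arm --motion '[0.2, 0, 0, 0.004, 0, 0, 0, 0.2, 0, 0, 0.004, 0, 0, 0]'

```text
t: 11.5
tool_pos: [0.5434, -0.2095, 0.1452]
orientation: [-3.141, 0.027, -0.005]
force: [-0.8, 0.0, 0.0]
opening: 0.0258
```

Request:
jog_arm --motion '[0.2, 0, 0, 0.002, 0, 0, 0, 0.2, 0, 0, 0.002, 0, 0, 0]'

```text
t: 11.7
tool_pos: [0.5436, -0.2095, 0.1445]
orientation: [-3.141, 0.027, -0.005]
force: [-0.8, 1.5, 3.8]
opening: 0.0258
```

Request:
jog_arm --motion '[0.2, 0, -0.008, -0.0004, 0, 0, 0, 0.2, 0, -0.016, -0.0008, 0, 0, 0, 0.2, 0, -0.016, -0.0008, 0, 0, 0]'

```text
t: 12.0
tool_pos: [0.544, -0.2014, 0.1454]
orientation: [-3.141, 0.027, -0.007]
force: [-1.4, -1.7, 4.2]
opening: 0.0261
```

```bash
python3 -c "
from h import *
im,k=cam('side');crop(im,255,210,365,310,6,'s11.png')
im,k=cam('wrist');crop(im,180,120,320,240,5,'w11.png')
"
```

```text
(no output)
```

View pics/s11.png

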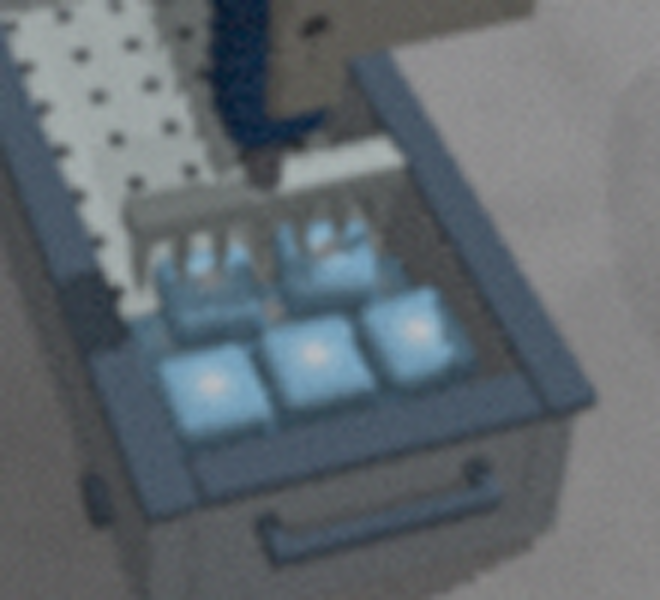

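View pics/w11.png

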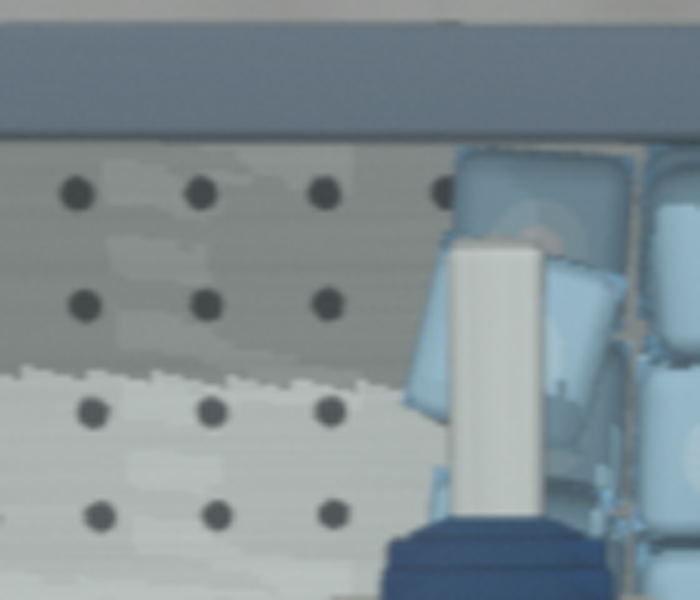

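The pair moved: a seam about 5 px wide is now open near crop x=635 of the wrist view. Dragging a little more.

Request:
jog_arm --motion '[0.2, 0, -0.008, -0.0004, 0, 0, 0, 0.2, 0, -0.014, -0.0006, 0, 0, 0, 0.2, 0, -0.014, -0.0006, 0, 0, 0]'

```text
t: 12.4
tool_pos: [0.5441, -0.1939, 0.1458]
orientation: [-3.141, 0.026, -0.007]
force: [-1.5, -0.3, 6.1]
opening: 0.0259
```

```bash
python3 -c "
from h import *
import pickle
im,k=cam('wrist');crop(im,180,120,340,240,5,'w12.png');pickle.dump((im,k),open('w12.pkl','wb'))
"
```

```text
(no output)
```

View pics/w12.png

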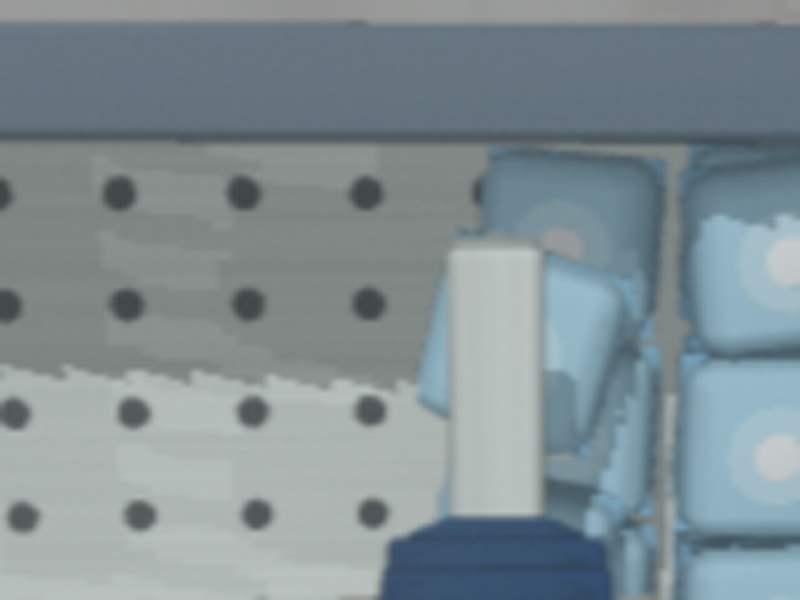

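```bash
python3 - <<'E'
from h import *
import pickle
im,k=pickle.load(open("w12.pkl","rb"))
p=np.array([.5465,-.145]);c,s=np.cos(-.02),np.sin(-.02)
for n,z,q in [("pair corner",.061,(632,285)),("pair br",.061,(585,450)),("rear +x",.06,(690,280)),("rear mid",.06,(682,450)),("low gap L",.043,(658,420)),("low gap R",.043,(675,420)),("lowfront +x",.044,(485,160)),("low rear edge+x",.043,(664,180)),("bar",.18,(497,400))]:
    w=onz(q[0]/5+180-.4,q[1]/5+120-.4,z,k)[:2]-p; print(n,(np.array([[c,s],[-s,c]])@w*1000).round(1))
E
python3 mv.py .5445 -.2205 .16 -.02
```

```text
pair corner [ 29.6 -70.5]
pair br [  0.8 -63.2]
rear +x [ 30.3 -80.3]
rear mid [  0.5 -80. ]
low gap L [  1.3 -77.6]
low gap R [  1.3 -80.7]
lowfront +x [ 48.5 -45.7]
low rear edge+x [ 45.1 -77.2]
bar [ 40.2 -48. ]
t 12.45 pos [ 0.5442 -0.194   0.1458] yaw -0.0166 F [-0.38 -0.75  5.24] q [-0.43  0.11  1.64  0.    1.38  1.15] open 0.0257
[0.0017, 0.053, -0.0285, -0.0004, -0.0027, 0.0022]
```

Request:
jog_arm --motion '[0.2, 0, 0, -0.016, 0, 0, 0, 0.2, 0.002, 0.03, -0.016, 0, -0.001, -0.002, 0.2, 0.002, 0.053, -0.014, 0, -0.001, -0.002, 0.2, 0.002, 0.053, -0.006, 0, -0.001, -0.002, 0.2, 0.002, 0.053, -0.002, 0, -0.001, -0.002]'

```text
t: 12.95
tool_pos: [0.544, -0.2208, 0.1455]
orientation: [-3.14, 0.023, -0.002]
force: [-0.3, -0.1, -2.1]
opening: 0.026
```

Request:
jog_arm --motion '[0.2, 0, 0, 0.004, 0, 0, 0, 0.2, 0, 0, 0.004, 0, 0, 0]'

```text
t: 13.15
tool_pos: [0.5442, -0.2208, 0.1437]
orientation: [-3.14, 0.023, -0.002]
force: [-1.5, 1.1, 3.6]
opening: 0.0259
```

```bash
python3 -c "
from h import *
im,k=cam('side');crop(im,255,210,365,310,6,'s13.png')
print(read_state()['wrist_torque'],read_state()['force'])
"
```

```text
[ 0.04167556  0.20160055 -0.01614829] [-0.11167317 -0.24339169  2.77242583]
```

View pics/s13.png

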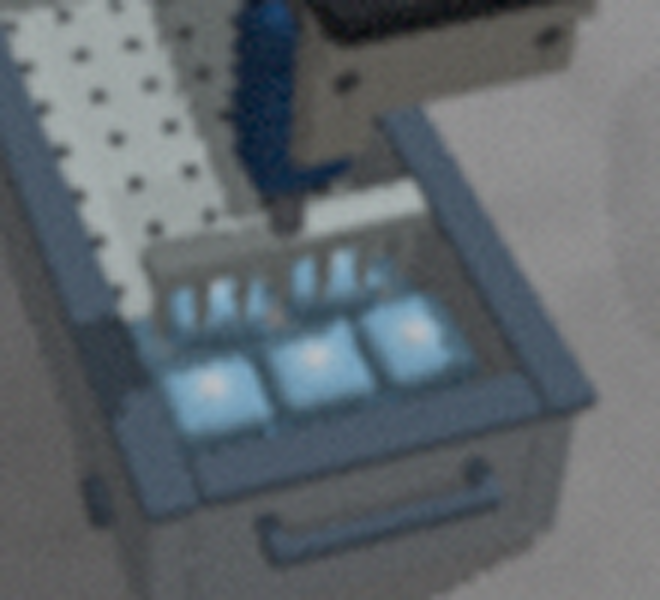

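The left (-x) brick of the pair stayed put, since the comb was pressing on the +x side. I'll roll the comb slightly and drag that one.

Request:
jog_arm --motion '[0.2, 0, 0, -0.014, 0, 0, 0, 0.2, -0.004, -0.02, -0.016, 0, 0.015, 0, 0.2, -0.004, -0.02, -0.012, 0, 0.015, 0, 0.2, -0.004, -0.02, -0.008, 0, 0.015, 0]'

```text
t: 13.6
tool_pos: [0.5422, -0.2106, 0.1479]
orientation: [-3.14, 0.022, -0.039]
force: [0.5, -0.2, -1.7]
opening: 0.0258
```

Request:
jog_arm --motion '[0.2, 0, 0, 0.004, 0, 0, 0, 0.2, 0, 0, 0.004, 0, 0, 0]'

```text
t: 13.8
tool_pos: [0.5421, -0.2107, 0.1455]
orientation: [-3.14, 0.022, -0.037]
force: [-0.2, 0.1, 0.7]
opening: 0.0257
```

Request:
jog_arm --motion '[0.2, 0, 0, 0.002, 0, 0, 0, 0.2, 0, 0, 0.002, 0, 0, 0]'

```text
t: 14.0
tool_pos: [0.5423, -0.2108, 0.1448]
orientation: [-3.14, 0.023, -0.038]
force: [-1.3, 1.4, 2.6]
opening: 0.026
```

Request:
jog_arm --motion '[0.2, 0, -0.008, -0.0004, 0, 0, 0, 0.2, 0, -0.016, -0.0008, 0, 0, 0, 0.2, 0, -0.024, -0.0012, 0, 0, 0, 0.2, 0, -0.024, -0.0012, 0, 0, 0]'

```text
t: 14.4
tool_pos: [0.5429, -0.1988, 0.1467]
orientation: [-3.141, 0.022, -0.039]
force: [-2.7, -2.7, 7.2]
opening: 0.0262
```

```bash
python3 -c "
from h import *
im,k=cam('side');crop(im,255,210,365,310,6,'s14.png')
print(read_state()['wrist_torque'],read_state()['force'])
"
```

```text
[-0.37913546  0.88732234  0.02663382] [-2.3473045  -1.94115811  7.79406879]
```

View pics/s14.png

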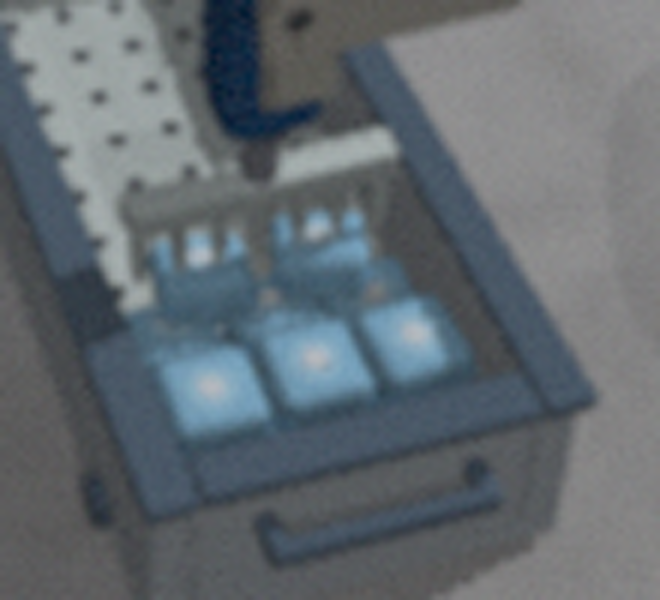

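Both are ahead now, with a gap behind the pair. I'll level the comb and insert it behind them.

Request:
jog_arm --motion '[0.2, 0, 0, -0.014, 0, 0, 0, 0.2, 0.004, 0.02, -0.016, 0, -0.015, 0, 0.2, 0.004, 0.043, -0.014, 0, -0.015, 0, 0.2, 0.004, 0.043, -0.006, 0, -0.015, 0, 0.2, 0.004, 0.043, 0, 0, -0.015, 0]'

```text
t: 14.95
tool_pos: [0.5441, -0.2204, 0.1457]
orientation: [-3.141, 0.023, -0.001]
force: [-0.4, 0.6, -1.3]
opening: 0.0261
```

```bash
python3 mv.py .5445 -.2205 .144 -.02; python3 -c "
from h import *
im,k=cam('side');crop(im,255,210,365,310,6,'s15.png')
im,k=cam('wrist');crop(im,200,120,340,240,5,'w15.png')
"
```

```text
t 14.95 pos [ 0.5441 -0.2204  0.1457] yaw -0.0149 F [-0.42  0.56 -1.32] q [-0.47  0.14  1.61  0.    1.39  1.11] open 0.0261
[0.0008, 0.0002, 0.0033, -0.0006, -0.0005, 0.0033]
```

View pics/s15.png

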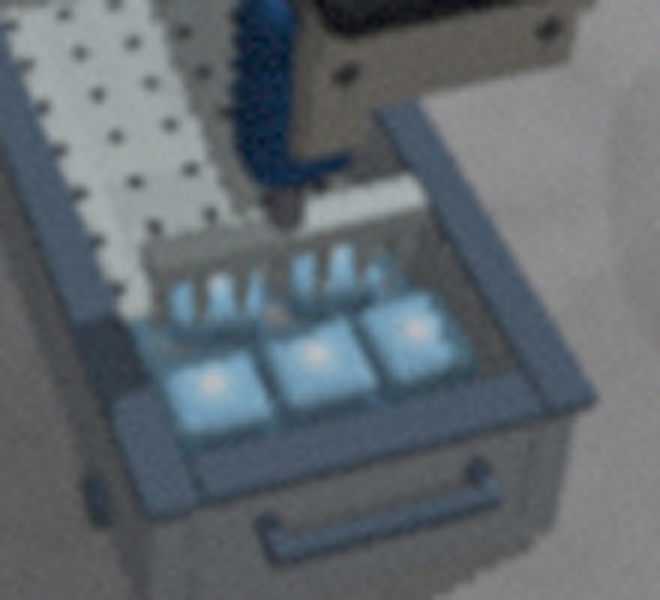

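View pics/w15.png

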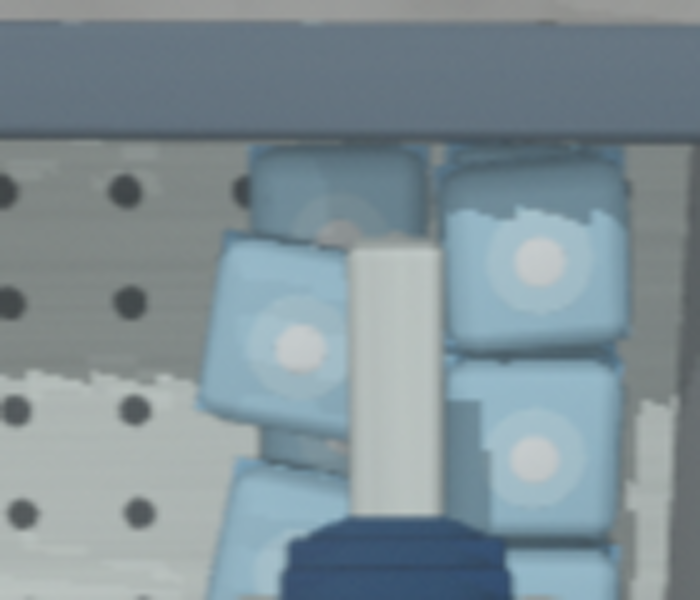

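Request:
jog_arm --motion '[0.2, 0, 0.0082, -0.004, 0, 0, 0.003, 0.2, 0, 0.0082, -0.002, 0, 0, 0.003, 0.2, 0, 0.0082, 0.003, 0, 0, 0.003]'

```text
t: 15.35
tool_pos: [0.544, -0.2242, 0.1442]
orientation: [-3.141, 0.03, -0.001]
force: [0.0, -0.5, -2.0]
opening: 0.0258
```

Request:
jog_arm --motion '[0.2, 0, 0, 0.004, 0, 0, 0, 0.2, 0, 0, 0.004, 0, 0, 0]'

```text
t: 15.55
tool_pos: [0.5438, -0.224, 0.1418]
orientation: [-3.14, 0.03, -0.0]
force: [-0.6, -0.3, -1.5]
opening: 0.0259
```

Free entry. Continuing down.

Request:
jog_arm --motion '[0.2, 0, 0, 0.005, 0, 0, 0, 0.2, 0, 0, 0.01, 0, 0, 0, 0.2, 0, 0, 0.012, 0, 0, 0]'

```text
t: 15.85
tool_pos: [0.5436, -0.2239, 0.1354]
orientation: [-3.14, 0.03, 0.0]
force: [-0.6, -0.6, -1.1]
opening: 0.0256
```

Request:
jog_arm --motion '[0.2, 0.001, -0.012, 0, 0, 0, 0, 0.2, 0.001, -0.028, -0.001, 0, 0, 0, 0.2, 0.001, -0.044, -0.001, 0, 0, 0, 0.2, 0.001, -0.06, -0.002, 0, 0, 0, 0.2, 0.001, -0.076, -0.002, 0, 0, 0, 0.2, 0.001, -0.09, -0.002, 0, 0, 0, 0.2, 0.001, -0.09, -0.002, 0, 0, 0]'

```text
t: 16.55
tool_pos: [0.5451, -0.1778, 0.1365]
orientation: [-3.14, 0.028, 0.0]
force: [0.6, 0.0, -2.1]
opening: 0.026
```

```bash
python3 mv.py .5455 -.185 .13 -.02; python3 -c "
from h import *
im,k=cam('side');crop(im,235,190,365,310,5,'s16.png')
im,k=cam('wrist');crop(im,160,120,340,240,4,'w16.png')
"
```

```text
t 16.55 pos [ 0.5451 -0.1778  0.1365] yaw -0.0178 F [ 0.6   0.04 -2.06] q [-0.41  0.11  1.66  0.    1.37  1.18] open 0.026
[0.0011, 0.0144, 0.0129, -0.001, 0.0001, 0.0014]
```

View pics/s16.png

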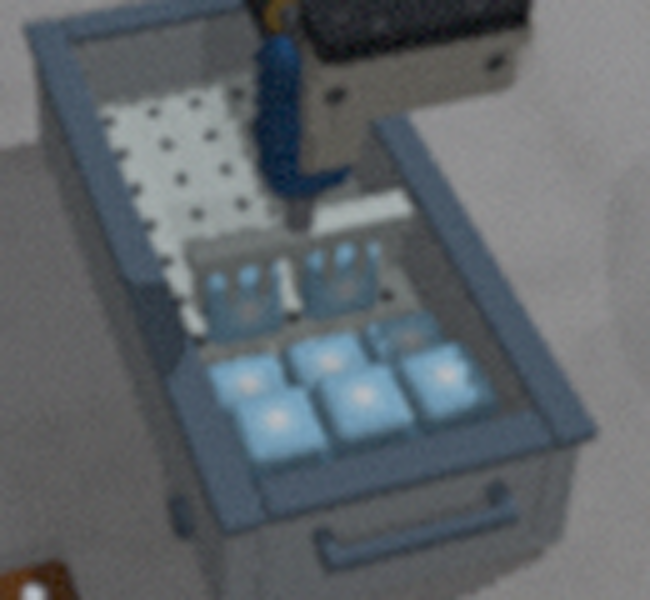

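View pics/w16.png

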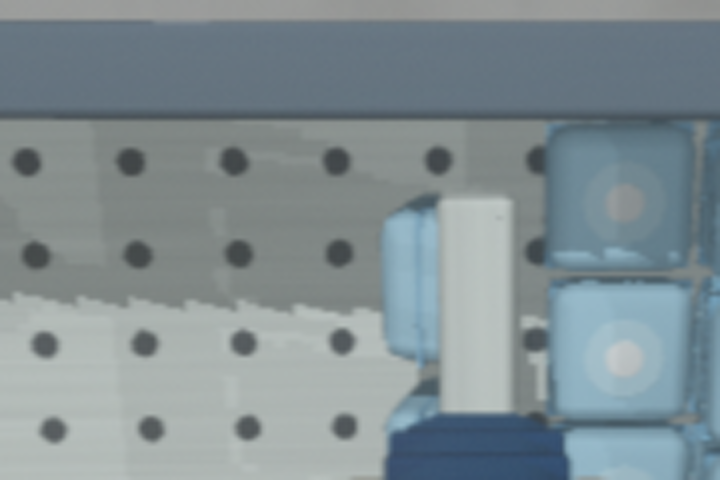

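The pair came off but now stands on edge against the comb: in the side crop the dotted faces look back at (245,300) and (345,285). I'll back off and give their top edges a quick nudge so they fall forward flat.

Request:
jog_arm --motion '[0.2, 0, 0.01, -0.004, 0, 0, 0, 0.2, 0, 0.02, -0.005, 0, 0, 0, 0.2, 0, 0.02, -0.005, 0, 0, 0, 0.2, 0, -0.03, -0.005, 0, 0, 0, 0.2, 0, -0.05, -0.006, 0, 0, 0, 0.2, 0, -0.05, -0.006, 0, 0, 0]'

```text
t: 17.25
tool_pos: [0.5455, -0.1528, 0.1395]
orientation: [-3.14, 0.027, 0.0]
force: [0.1, -0.5, -1.3]
opening: 0.0257
```

```bash
python3 mv.py .5455 -.185 .13 -.02; python3 -c "
from h import *
im,k=cam('side');crop(im,235,190,365,310,5,'s17.png')
im,k=cam('wrist');crop(im,160,120,360,240,4,'w17.png')
"
```

```text
t 17.25 pos [ 0.5455 -0.1528  0.1395] yaw -0.0169 F [ 0.11 -0.46 -1.31] q [-0.36  0.09  1.68  0.    1.37  1.22] open 0.0257
[0.001, 0.0644, 0.0189, -0.0009, 0.0001, 0.002]
```

View pics/s17.png

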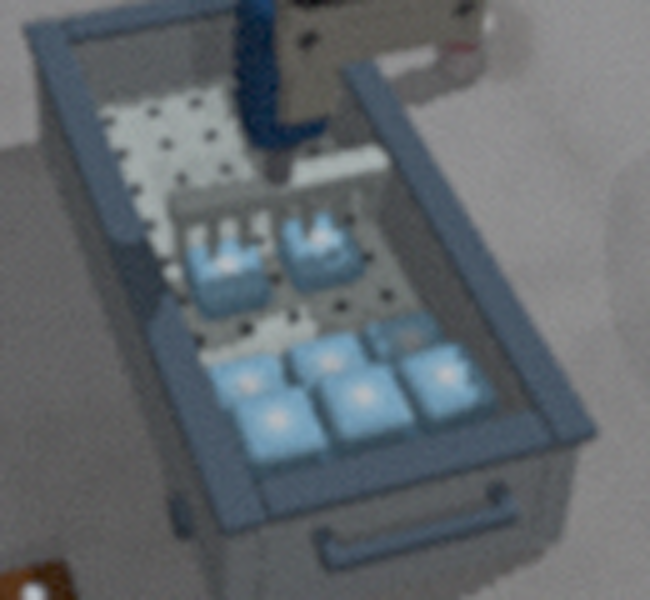

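View pics/w17.png

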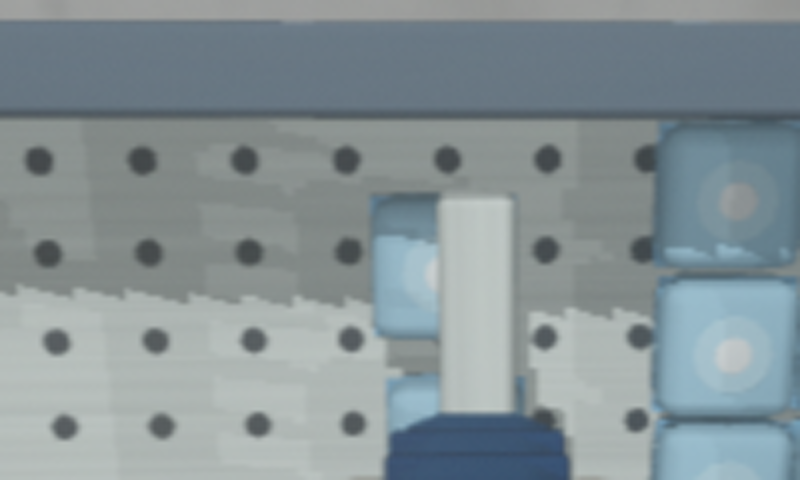

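Pair is flat now, with clear plate behind it. I'll set the comb behind it and lower onto the plate.

Request:
jog_arm --motion '[0.2, 0.001, 0.02, 0, 0, 0, 0, 0.2, 0.001, 0.046, 0, 0, 0, 0.001, 0.2, 0.001, 0.046, 0.02, 0, 0, 0.001, 0.2, 0.001, 0.046, 0.042, 0, 0, 0.001, 0.2, 0.001, 0.046, 0.05, 0, 0, 0.001, 0.2, 0.001, 0.046, 0.052, 0, 0, 0.001]'

```text
t: 17.95
tool_pos: [0.5446, -0.1765, 0.1118]
orientation: [-3.14, 0.03, 0.004]
force: [-0.2, -0.8, -1.9]
opening: 0.0254
```

Request:
jog_arm --motion '[0.2, 0, 0, 0.004, 0, 0, 0, 0.2, 0, 0, 0.004, 0, 0, 0]'

```text
t: 18.15
tool_pos: [0.545, -0.1765, 0.1103]
orientation: [-3.14, 0.03, 0.003]
force: [-0.7, 0.3, 2.6]
opening: 0.026
```

Request:
jog_arm --motion '[0.2, 0, -0.014, -0.0012, 0, 0, 0, 0.2, 0.001, -0.034, -0.0021, 0, 0, 0, 0.2, 0.001, -0.054, -0.003, 0, 0, 0, 0.2, 0.002, -0.074, -0.0039, 0, 0, 0, 0.2, 0.002, -0.094, -0.0048, 0, 0, 0, 0.2, 0.002, -0.1, -0.0051, 0, 0, 0]'

```text
t: 18.75
tool_pos: [0.5471, -0.1251, 0.1131]
orientation: [-3.14, 0.028, 0.002]
force: [-0.2, -0.4, 0.1]
opening: 0.0257
```

Request:
jog_arm --motion '[0.2, 0, -0.016, -0.0007, 0, 0, 0, 0.2, 0.001, -0.038, -0.0017, 0, 0, 0, 0.2, 0.001, -0.06, -0.0026, 0, 0, 0, 0.2, 0.002, -0.082, -0.0036, 0, 0, 0, 0.2, 0.002, -0.104, -0.0046, 0, 0, 0, 0.2, 0.002, -0.112, -0.005, 0, 0, 0, 0.2, 0.002, -0.112, -0.005, 0, 0, 0]'

```text
t: 19.45
tool_pos: [0.5491, -0.0681, 0.1157]
orientation: [-3.139, 0.026, 0.002]
force: [0.1, -0.1, 0.3]
opening: 0.026
```

```bash
python3 mv.py .5455 -.185 .13 -.02; python3 -c "
from h import *
im,k=cam('side');crop(im,225,170,365,310,5,'s18.png')
im,k=cam('wrist');crop(im,160,80,360,240,4,'w18.png')
"
```

```text
t 19.45 pos [ 0.5491 -0.0681  0.1157] yaw -0.0165 F [ 0.07 -0.09  0.27] q [-0.22  0.08  1.73  0.    1.33  1.37] open 0.026
[-0.0035, 0.2338, -0.0291, -0.0013, 0.001, 0.0022]
```

View pics/s18.png

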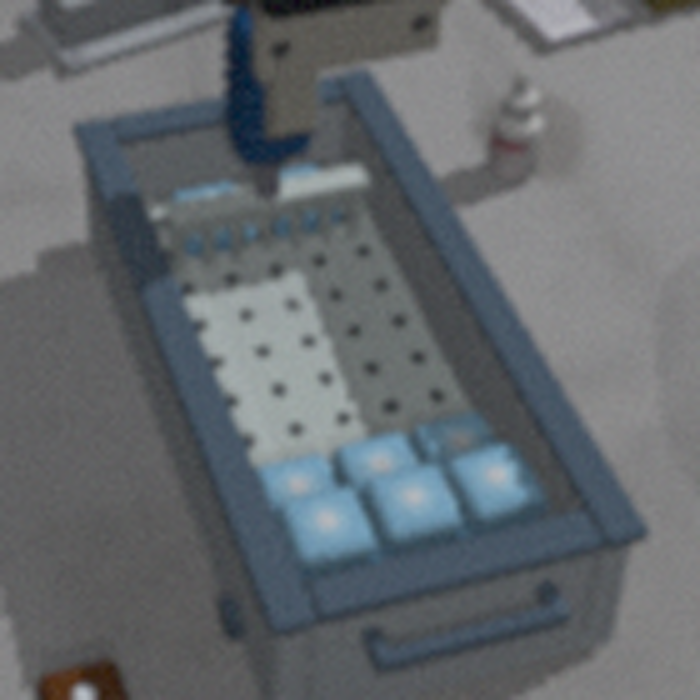

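View pics/w18.png

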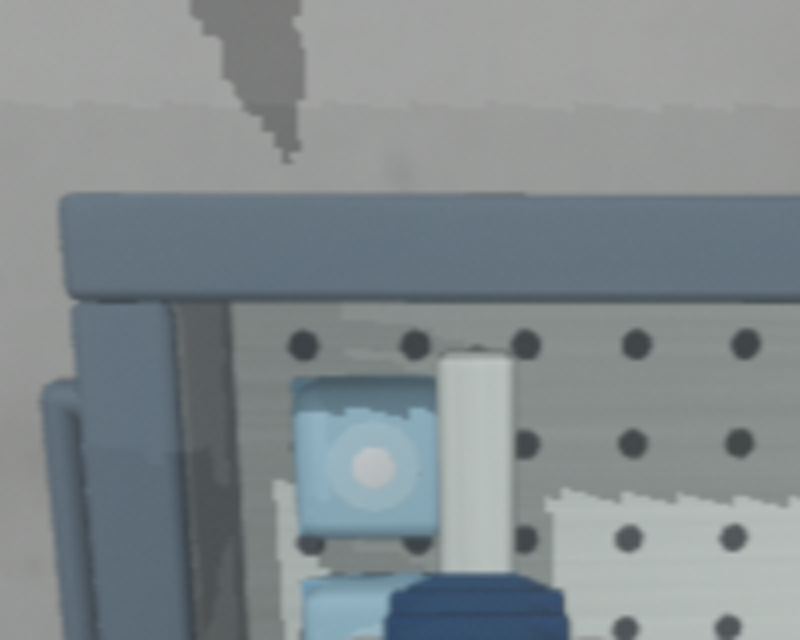

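```bash
python3 mv.py .549 -.068 .168 -.02 .547 -.2645 .16 -.02
```

```text
t 19.55 pos [ 0.5491 -0.0689  0.1156] yaw -0.0173 F [-1.11  0.3   0.3 ] q [-0.22  0.08  1.73  0.    1.33  1.37] open 0.0257
[-0.0004, -0.0019, -0.1047, -0.0011, 0.001, 0.0017]
[0.0024, 0.3911, -0.0894, -0.0011, 0.001, 0.0017]
```

Request:
jog_arm --motion '[0.2, 0, 0, -0.06, 0, 0, 0, 0.2, 0, 0.02, -0.105, 0, 0, 0.001, 0.2, 0.001, 0.11, -0.105, 0, 0, 0.002, 0.2, 0.002, 0.2, -0.1, 0, 0, 0.002, 0.2, 0.002, 0.29, -0.095, 0, 0, 0.002, 0.2, 0.002, 0.38, -0.09, 0, 0, 0.002, 0.2, 0.002, 0.391, -0.09, 0, 0, 0.002, 0.2, 0.002, 0.391, -0.09, 0, 0, 0.002]'

```text
t: 20.35
tool_pos: [0.546, -0.266, 0.1595]
orientation: [-3.139, 0.037, 0.004]
force: [0.0, 1.6, -1.6]
opening: 0.0258
```

```bash
python3 mv.py .547 -.265 .15 -.02; python3 -c "
from h import *
import pickle
im,k=cam('wrist');crop(im,170,70,350,240,4,'w19.png');pickle.dump((im,k),open('w19.pkl','wb'))
"
```

```text
t 20.35 pos [ 0.546  -0.266   0.1595] yaw -0.0237 F [ 0.05  1.55 -1.55] q [-0.54  0.19  1.53  0.    1.42  1.06] open 0.0258
[0.0021, -0.002, 0.019, -0.0016, 0.0017, -0.0023]
```

View pics/w19.png

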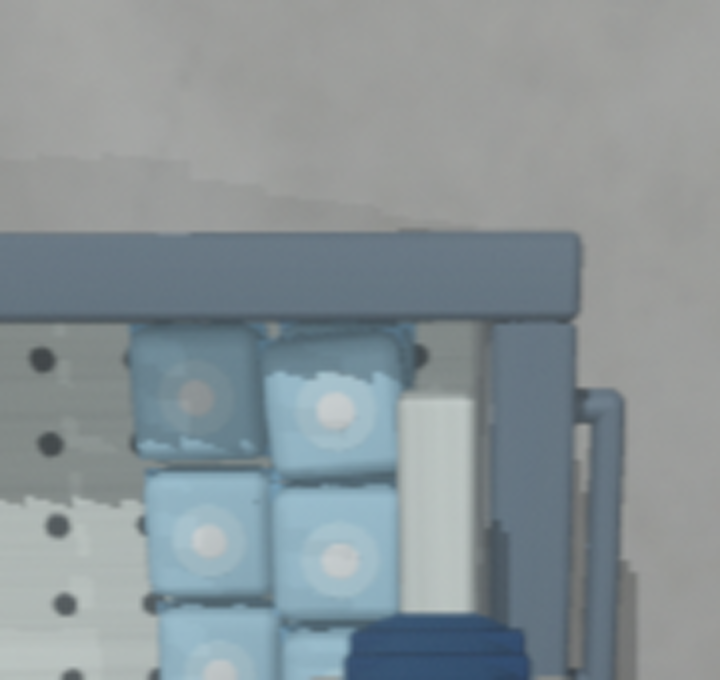

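Comb sits between the heap (rear edge crop x≈400) and the rim (493). Descending to top-layer height behind the rear row.

Request:
jog_arm --motion '[0.2, 0.002, 0.001, 0.02, 0, 0, -0.001, 0.2, 0.002, 0.002, 0.036, 0, 0, -0.001, 0.2, 0.002, 0.002, 0.046, 0, 0, -0.001, 0.2, 0.002, 0.002, 0.052, 0, 0, -0.001]'

```text
t: 20.8
tool_pos: [0.5468, -0.2644, 0.1324]
orientation: [-3.138, 0.03, 0.006]
force: [-0.6, -0.7, -2.3]
opening: 0.0258
```

```bash
python3 mv.py .547 -.265 .15 -.02; python3 -c "
from h import *
import pickle
im,k=cam('side');crop(im,255,200,365,310,5,'s20.png')
"
```

```text
t 20.8 pos [ 0.5468 -0.2644  0.1324] yaw -0.0194 F [-0.61 -0.68 -2.29] q [-0.54  0.21  1.56  0.    1.38  1.05] open 0.0258
[0.0002, 0.0011, -0.0352, -0.0024, 0.0025, 0.0004]
```

View pics/s20.png

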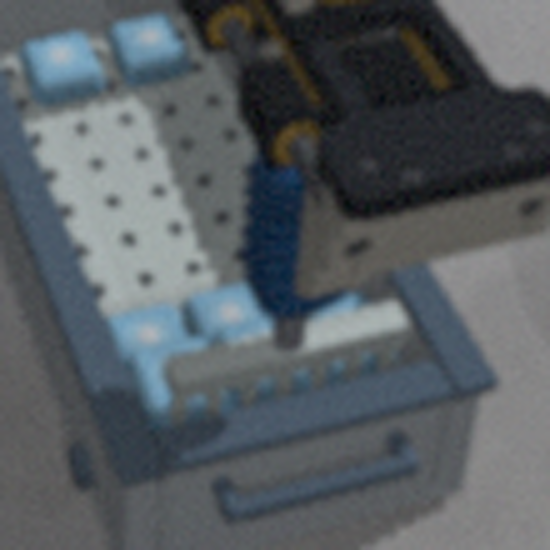

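Request:
jog_arm --motion '[0.2, 0, -0.014, 0.004, 0, 0, 0, 0.2, 0, -0.036, 0.0074, 0, 0, 0, 0.2, 0, -0.06, 0.0062, 0, 0, 0, 0.2, 0, -0.084, 0.0054, 0, 0, 0, 0.2, 0, -0.09, 0.0052, 0, 0, 0]'

```text
t: 21.35
tool_pos: [0.5479, -0.2177, 0.1302]
orientation: [-3.137, 0.028, 0.006]
force: [0.7, -0.6, -1.6]
opening: 0.0261
```

```bash
python3 mv.py .546 -.19 .1305 -.02; python3 -c "
from h import *
import pickle
im,k=cam('side');crop(im,235,190,365,310,5,'s21.png')
im,k=cam('wrist');crop(im,160,100,360,240,4,'w21.png')
"
```

```text
t 21.35 pos [ 0.5479 -0.2177  0.1302] yaw -0.0181 F [ 0.66 -0.58 -1.57] q [-0.47  0.16  1.61  0.    1.37  1.12] open 0.0261
[-0.0049, -0.0553, -0.0004, -0.0026, 0.0023, 0.0012]
```

View pics/s21.png

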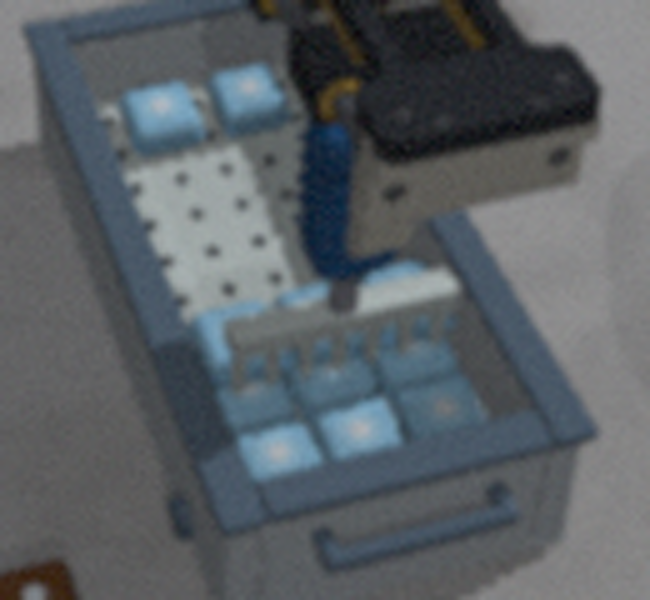

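View pics/w21.png

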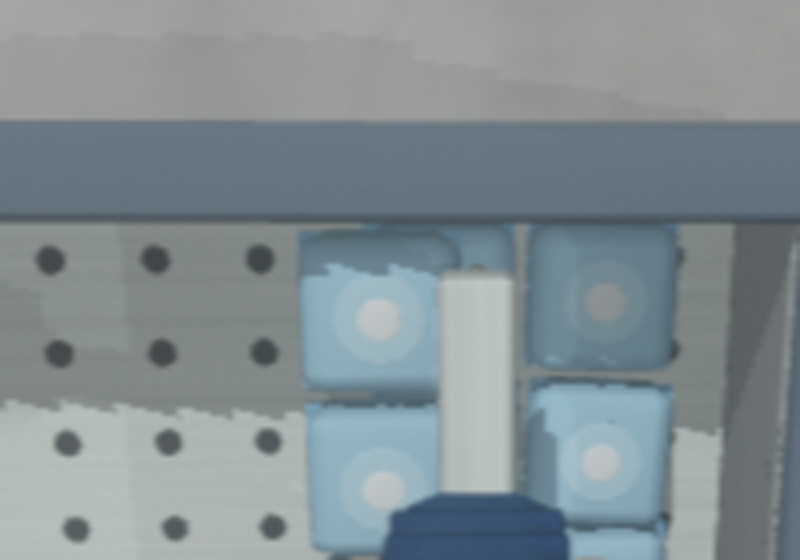

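Request:
jog_arm --motion '[0.2, -0.002, -0.012, -0.0005, 0, 0, 0, 0.2, -0.003, -0.052, -0.002, 0, 0, 0, 0.2, -0.003, -0.08, -0.003, 0, 0, 0, 0.2, -0.003, -0.08, -0.003, 0, 0, 0]'

```text
t: 21.85
tool_pos: [0.5473, -0.177, 0.1319]
orientation: [-3.137, 0.026, 0.005]
force: [-0.5, -1.0, -1.7]
opening: 0.026
```

```bash
python3 mv.py .546 -.19 .1305 -.02; python3 -c "
from h import *
import pickle
im,k=cam('side');crop(im,235,190,365,310,5,'s22.png')
im,k=cam('wrist');crop(im,160,100,360,240,4,'w22.png')
"
```

```text
t 21.85 pos [ 0.5473 -0.177   0.1319] yaw -0.0167 F [-0.46 -1.04 -1.74] q [-0.4   0.12  1.65  0.    1.37  1.18] open 0.026
[-0.0021, 0.026, 0.0027, -0.0026, 0.0022, 0.0021]
```

View pics/s22.png

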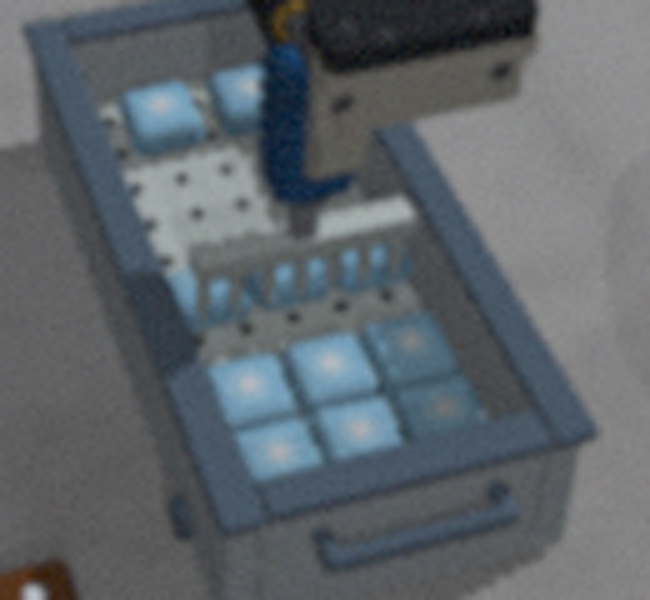

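View pics/w22.png

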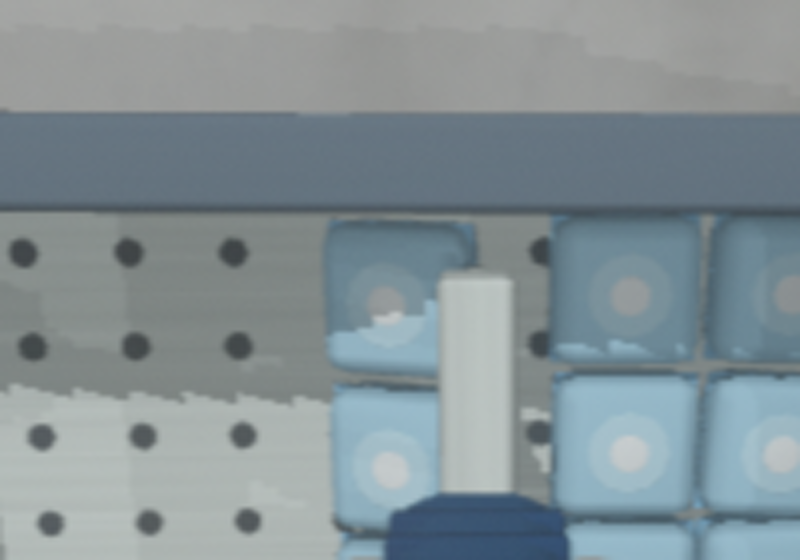

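The triple landed flat, and the comb hangs in the clear strip behind it. Backing off 3 mm and lowering to the plate.

Request:
jog_arm --motion '[0.2, -0.002, 0.007, 0, 0, 0, 0.001, 0.2, -0.002, 0.007, 0.016, 0, 0, 0.001, 0.2, -0.002, 0.007, 0.03, 0, 0, 0.001, 0.2, -0.002, 0.007, 0.04, 0, 0, 0.001, 0.2, -0.002, 0.007, 0.042, 0, 0, 0.001]'

```text
t: 22.45
tool_pos: [0.5456, -0.1822, 0.1101]
orientation: [-3.138, 0.03, 0.007]
force: [-2.3, -1.5, 2.4]
opening: 0.0259
```

Request:
jog_arm --motion '[0.2, 0, -0.012, -0.0012, 0, 0, 0, 0.2, 0.001, -0.032, -0.002, 0, 0, 0, 0.2, 0.001, -0.052, -0.0029, 0, 0, 0, 0.2, 0.002, -0.072, -0.0038, 0, 0, 0, 0.2, 0.002, -0.092, -0.0046, 0, 0, 0, 0.2, 0.002, -0.108, -0.0054, 0, 0, 0, 0.2, 0.002, -0.11, -0.0054, 0, 0, 0]'

```text
t: 23.15
tool_pos: [0.5478, -0.1259, 0.1131]
orientation: [-3.138, 0.028, 0.007]
force: [0.0, 0.1, 0.5]
opening: 0.0261
```

```bash
python3 mv.py .548 -.126 .165 -.02 .547 -.2645 .16 -.02; python3 -c "
from h import *
import pickle
im,k=cam('side');crop(im,225,170,365,310,5,'s23.png')
im,k=cam('wrist');pickle.dump((im,k),open('w23.pkl','wb'));crop(im,160,100,360,240,4,'w23.png')
"
```

```text
t 23.15 pos [ 0.5478 -0.1259  0.1131] yaw -0.018 F [0.03 0.11 0.51] q [-0.32  0.11  1.71  0.    1.33  1.27] open 0.0261
[-0.0001, -0.0001, -0.1039, -0.0024, 0.0028, 0.0013]
[0.0029, 0.2769, -0.0949, -0.0024, 0.0028, 0.0013]
```

View pics/s23.png

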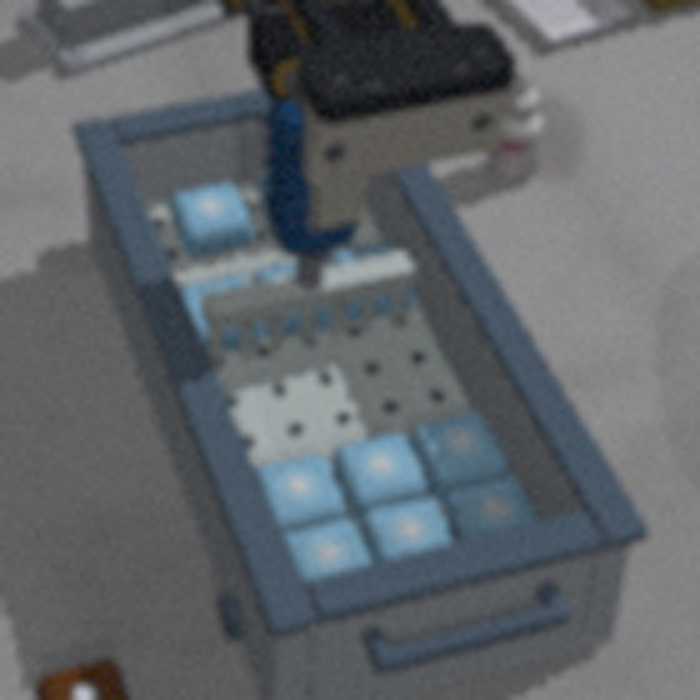

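View pics/w23.png

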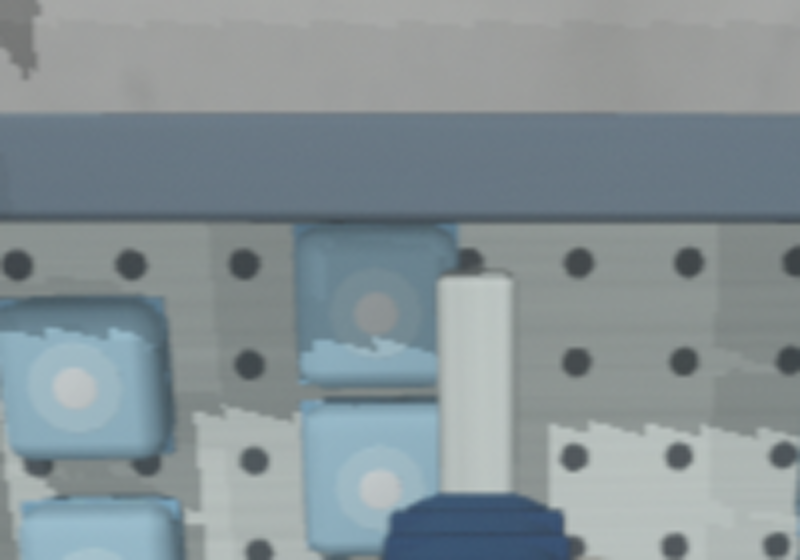

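Row three placed. Now behind the rear six to ease them forward a little.

Request:
jog_arm --motion '[0.2, 0, 0, -0.06, 0, 0, 0, 0.2, 0, 0.02, -0.1, 0, 0, 0.001, 0.2, 0.001, 0.11, -0.1, 0, 0, 0.001, 0.2, 0.002, 0.2, -0.098, 0, 0, 0.001, 0.2, 0.003, 0.27, -0.095, 0, 0, 0.001, 0.2, 0.003, 0.277, -0.095, 0, 0, 0.001, 0.2, 0.003, 0.277, -0.095, 0, 0, 0.001]'

```text
t: 23.95
tool_pos: [0.5462, -0.2662, 0.1592]
orientation: [-3.136, 0.035, 0.009]
force: [-0.2, 0.3, -1.2]
opening: 0.0262
```

```bash
python3 mv.py .547 -.265 .13 -.02; python3 -c "
from h import *
import pickle
im,k=cam('wrist');crop(im,200,100,350,240,5,'w24.png');pickle.dump((im,k),open('w24.pkl','wb'))
"
```

```text
t 23.95 pos [ 0.5462 -0.2662  0.1592] yaw -0.0225 F [-0.2   0.28 -1.18] q [-0.54  0.19  1.53  0.    1.43  1.05] open 0.0262
[0.0018, -0.0021, 0.0583, -0.0031, 0.0036, -0.0016]
```

View pics/w24.png

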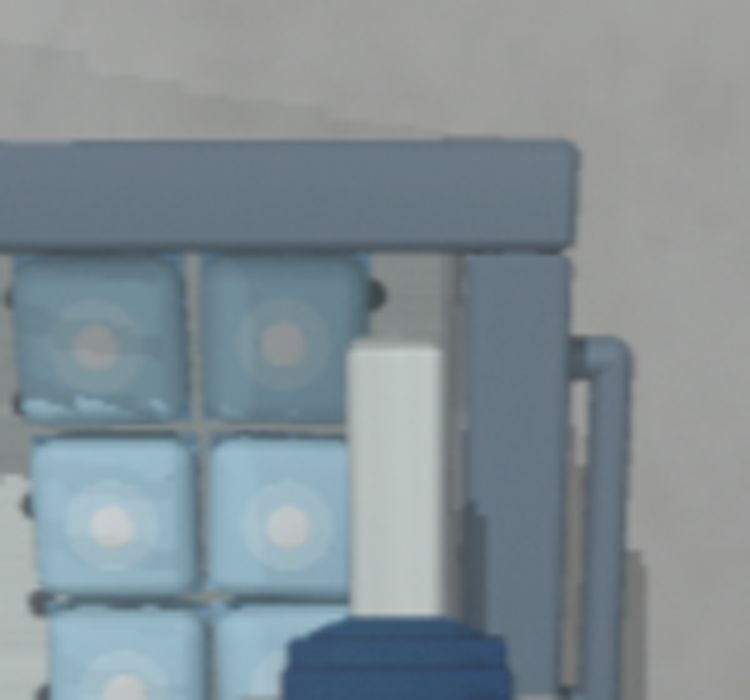

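Request:
jog_arm --motion '[0.2, 0.002, 0.003, 0.02, 0, 0.002, -0.002, 0.2, 0.002, 0.004, 0.04, 0, 0.002, -0.002, 0.2, 0.002, 0.005, 0.054, 0, 0.002, -0.002, 0.2, 0.002, 0.005, 0.058, 0, 0.002, -0.002]'

```text
t: 24.4
tool_pos: [0.5464, -0.2663, 0.1283]
orientation: [-3.135, 0.027, 0.007]
force: [-0.5, -0.3, -2.1]
opening: 0.0257
```

```bash
python3 mv.py .547 -.267 .107 -.02; python3 -c "
from h import *
import pickle
im,k=cam('wrist');crop(im,200,100,350,240,5,'w25.png')
"
```

```text
t 24.4 pos [ 0.5464 -0.2663  0.1283] yaw -0.0172 F [-0.45 -0.29 -2.09] q [-0.54  0.22  1.56  0.    1.37  1.05] open 0.0257
[0.0014, 0.0017, 0.0425, -0.0041, 0.003, 0.0018]
```

View pics/w25.png

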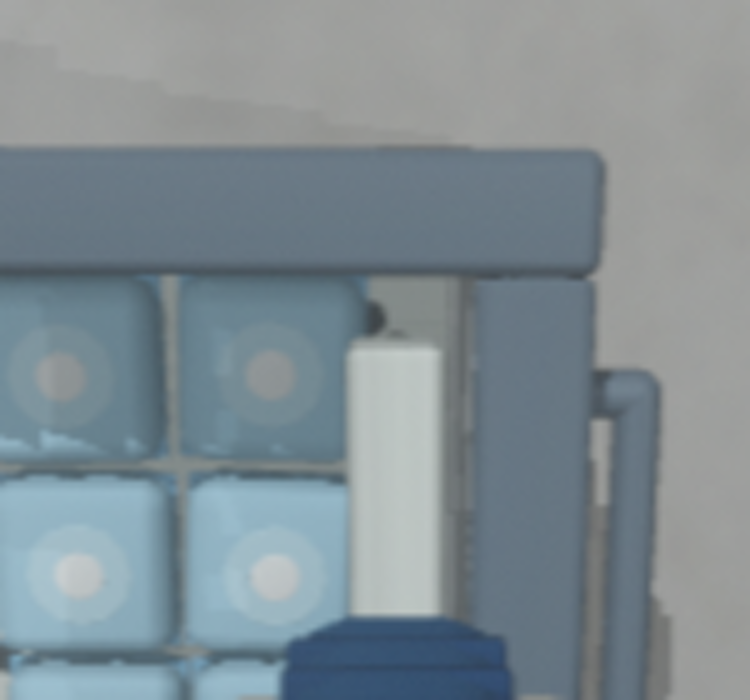

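Request:
jog_arm --motion '[0.2, 0.001, 0.003, 0.01, 0, 0, 0, 0.2, 0.001, 0.003, 0.024, 0, 0, 0, 0.2, 0.001, 0.003, 0.034, 0, 0, 0, 0.2, 0.001, 0.003, 0.038, 0, 0, 0]'

```text
t: 24.85
tool_pos: [0.5466, -0.2677, 0.1086]
orientation: [-3.135, 0.027, 0.008]
force: [-0.2, 0.4, -1.0]
opening: 0.0256
```

Request:
jog_arm --motion '[0.2, 0, -0.008, 0, 0, 0, 0, 0.2, 0, -0.018, -0.0006, 0, 0, 0, 0.2, 0, -0.028, -0.001, 0, 0, 0, 0.2, 0, -0.038, -0.0015, 0, 0, 0, 0.2, 0, -0.044, -0.002, 0, 0, 0, 0.2, 0, -0.044, -0.002, 0, 0, 0]'

```text
t: 25.45
tool_pos: [0.5471, -0.2451, 0.11]
orientation: [-3.135, 0.026, 0.008]
force: [0.6, 0.1, -1.2]
opening: 0.0258
```

```bash
python3 mv.py .55 -.2677 .17 -.02 .5 -.1 .3 -.02; python3 -c "
from h import *
import pickle
im,k=cam('side');crop(im,225,170,365,310,5,'s26.png')
"
```

```text
t 25.45 pos [ 0.5471 -0.2451  0.11  ] yaw -0.0168 F [ 0.58  0.06 -1.19] q [-0.51  0.21  1.6   0.    1.34  1.08] open 0.0258
[0.0059, 0.0444, -0.1203, -0.0044, 0.0032, 0.0021]
[-0.1011, -0.2911, -0.3774, -0.0044, 0.0032, 0.0021]
```

View pics/s26.png

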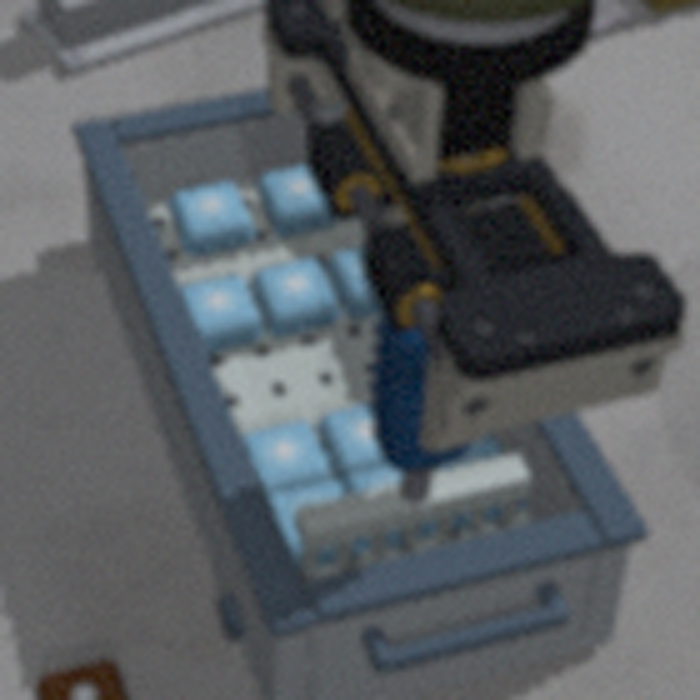

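Rows moved cleanly. Lift out and check the whole bed from above.

Request:
jog_arm --motion '[0.2, 0, 0.004, -0.03, 0, 0, 0, 0.2, 0, 0.004, -0.12, 0, 0, 0, 0.2, -0.02, -0.06, -0.2, 0, 0, 0, 0.2, -0.06, -0.16, -0.28, 0, 0, 0.002, 0.2, -0.1, -0.25, -0.34, 0, 0.003, 0.002, 0.2, -0.1, -0.291, -0.377, 0, 0.003, 0.002, 0.2, -0.1, -0.291, -0.377, 0, 0.003, 0.002, 0.2, -0.1, -0.291, -0.377, 0, 0.003, 0.002]'

```text
t: 26.3
tool_pos: [0.5013, -0.1, 0.3024]
orientation: [-3.136, 0.029, -0.006]
force: [-0.1, -0.4, -1.4]
opening: 0.0255
```

```bash
python3 mv.py .5657 .1787 .25 .2036; python3 -c "
from h import *
import pickle
im,k=cam('wrist');crop(im,140,40,450,250,2.5,'w27.png');pickle.dump((im,k),open('w27.pkl','wb'))
im,k=cam('side');crop(im,225,170,365,310,5,'s27.png')
"
```

```text
t 26.3 pos [ 0.5013 -0.1     0.3024] yaw -0.0184 F [-0.13 -0.39 -1.42] q [-0.3  -0.13  1.6   0.01  1.67  1.29] open 0.0255
[0.1182, -0.5591, 0.1081, -0.0031, -0.0028, -0.1413]
```

View pics/w27.png

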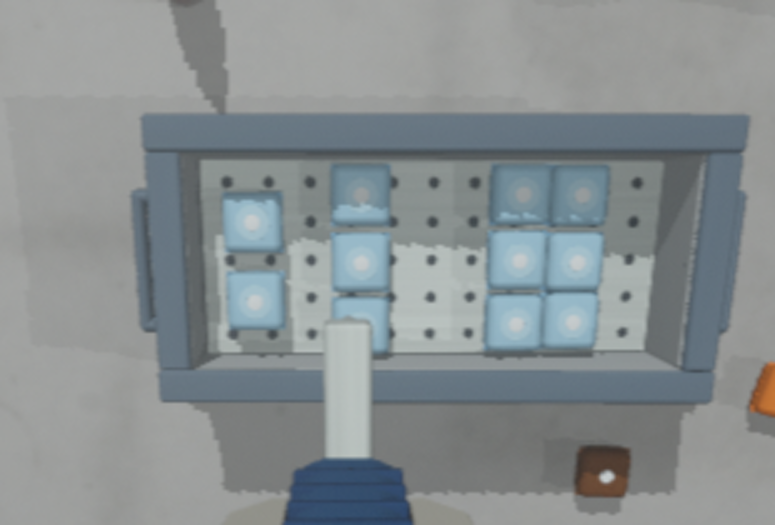

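View pics/s27.png

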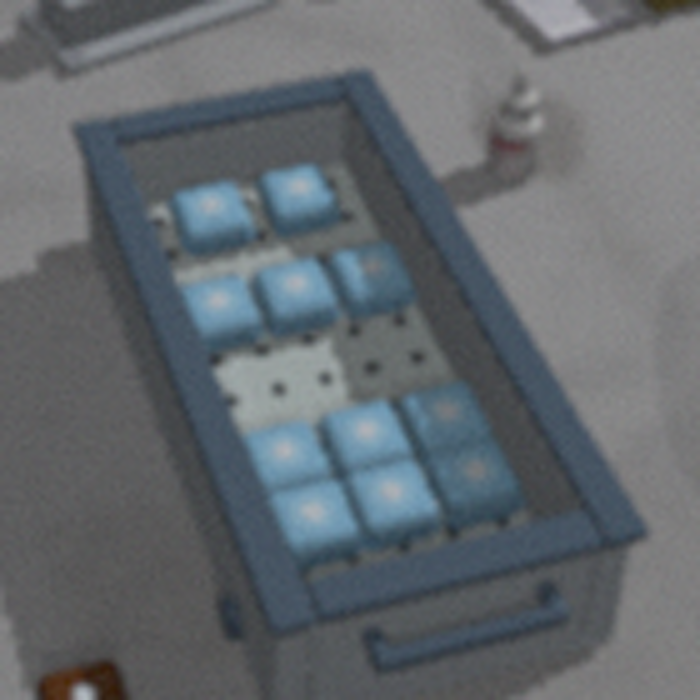

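```bash
python3 - <<'E'
from h import *
import pickle
im,k=pickle.load(open("w27.pkl","rb"))
p=np.array([.5465,-.145]);c,s=np.cos(-.02),np.sin(-.02)
def T(q,z):
    w=onz(q[0]/2.5+140-.3,q[1]/2.5+40-.3,z,k)[:2]-p; return np.array([[c,s],[-s,c]])@w*1000
B=[]
for q in [(252,222),(255,302),(361,195),(361,262),(361,325),(523,194),(520,261),(516,324),(583,195),(577,262),(572,322)]:
    y=T(q,.045)[1]; B.append(T(q,.0242+.018+.044*(y/1000+.118)))
B=np.array(B);print(B.round(1))
for n,y in zip("abcd",(-97.5,-32.5,32.5,97.5)):
    for x in(-28,28): print(n,x,np.hypot(B[:,0]-x,B[:,1]-y).min().round(1))
from scipy.spatial.distance import pdist
print(pdist(B).min())
# independent: rim inner edges
print(T((160,372),.074),T((745,115),.074),T((713,402),.074),T((142,115),.074))
E
```

```text
[[ 19.8  97.7]
 [-22.7  97.5]
 [ 33.7  39.7]
 [ -1.2  39.5]
 [-35.6  39.2]
 [ 34.4 -47. ]
 [ -0.8 -47.6]
 [-35.4 -47.6]
 [ 34.  -79.5]
 [ -1.3 -79.2]
 [-34.4 -79.2]]
a -28 19.4
a 28 19.0
b -28 16.8
b 28 15.9
c -28 10.2
c 28 9.2
d -28 5.3
d 28 8.2
31.610720024060182
[-57.20811697 146.4392313 ] [  71.02902463 -145.96846479] [ -72.72952343 -149.48107316] [ 70.67041788 146.83049909]
```

All eight spots are covered (worst 19 mm of 29) and the bricks are flat. Returning the rake.

Request:
jog_arm --motion '[0.2, 0.118, -0.559, 0.17, -0.003, 0, -0.141, 0.2, 0.118, -0.559, 0.17, -0.003, 0, -0.141, 0.2, 0.118, -0.559, 0.17, -0.003, 0, -0.141, 0.2, 0.118, -0.559, 0.17, -0.003, 0, -0.141, 0.2, 0.118, -0.559, 0.17, -0.003, 0, -0.141, 0.2, 0.118, -0.559, 0.17, -0.003, 0, -0.141, 0.2, 0.118, -0.559, 0.17, -0.003, 0, -0.141, 0.2, 0.118, -0.559, 0.17, -0.003, 0, -0.141]'

```text
t: 27.2
tool_pos: [0.5642, 0.1773, 0.213]
orientation: [-3.125, -0.316, 0.009]
force: [-0.2, -0.9, -0.8]
opening: 0.0259
```

```bash
python3 mv.py .5657 .1787 .145 .2036;
```

```text
t 27.2 pos [0.5642 0.1773 0.213 ] yaw 0.2018 F [-0.22 -0.86 -0.78] q [0.22 0.12 1.52 0.   1.52 1.59] open 0.0259
[0.0042, -0.0021, 0.136, -0.0008, 0.0034, -0.0012]
```

Request:
jog_arm --motion '[0.2, 0.001, -0.002, 0.06, -0.001, 0.005, -0.001, 0.2, 0.001, -0.002, 0.13, -0.001, 0.005, -0.001, 0.2, 0.001, -0.002, 0.14, -0.001, 0.005, -0.001, 0.2, 0.001, -0.002, 0.14, -0.001, 0.005, -0.001]'

```text
t: 27.6
tool_pos: [0.5633, 0.1764, 0.1419]
orientation: [3.125, 0.316, -0.001]
force: [-0.0, 0.4, -1.4]
opening: 0.0256
```

```bash
python3 mv.py .5657 .1787 .0935 .2036; python3 -c "
from h import *
im,k=cam('side');crop(im,205,100,305,200,6,'s28.png')
im,k=cam('wrist');crop(im,210,70,350,240,4,'w28.png')
"
```

```text
t 27.6 pos [0.5633 0.1764 0.1419] yaw 0.2013 F [-0.04  0.4  -1.36] q [ 0.22  0.15  1.61 -0.    1.38  1.59] open 0.0256
[0.0056, -0.0036, 0.0969, 0.0004, 0.0005, -0.0015]
```

View pics/s28.png

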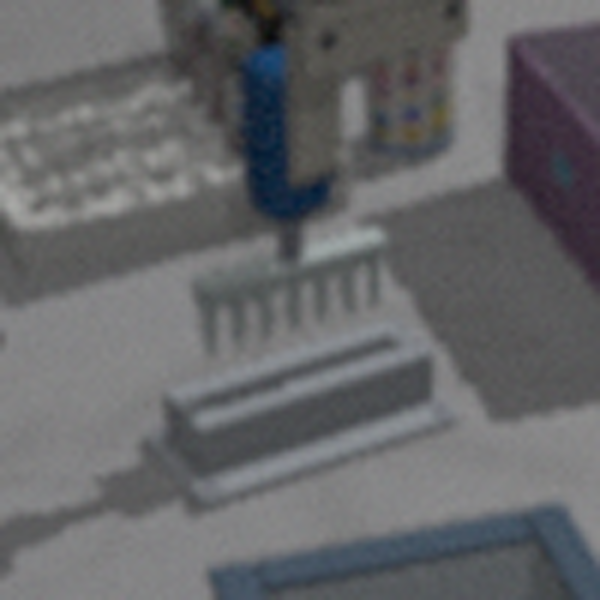

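View pics/w28.png

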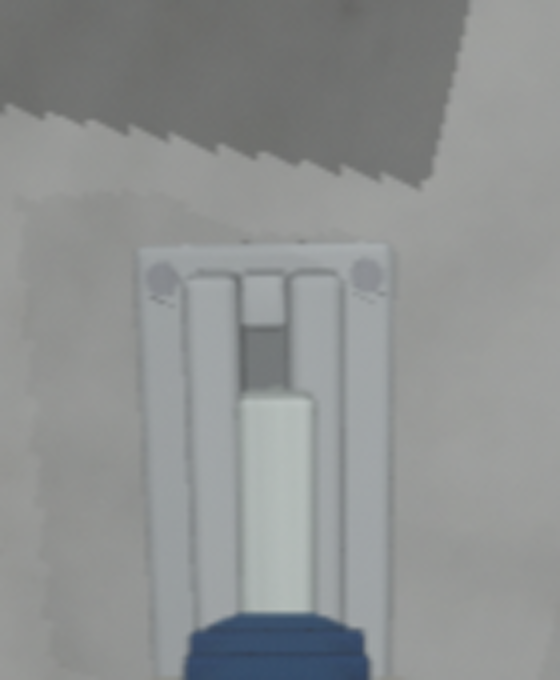

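Request:
jog_arm --motion '[0.2, 0.005, -0.004, 0.006, 0, 0.003, -0.001, 0.2, 0.005, -0.004, 0.024, 0, 0.003, -0.001, 0.2, 0.005, -0.004, 0.03, 0, 0.003, -0.001]'

```text
t: 28.0
tool_pos: [0.5676, 0.18, 0.1298]
orientation: [-3.125, -0.319, -0.016]
force: [-0.2, -0.7, -1.5]
opening: 0.0255
```

```bash
python3 mv.py .5657 .1787 .0935 .2036
```

```text
t 28.0 pos [0.5676 0.18   0.1298] yaw 0.2036 F [-0.16 -0.71 -1.47] q [ 0.22  0.17  1.61 -0.    1.35  1.59] open 0.0255
[-0.0049, 0.0018, 0.0726, 0.0003, -0.0063, 0.0]
```

Request:
jog_arm --motion '[0.2, -0.003, 0.002, 0.006, 0, -0.003, 0, 0.2, -0.003, 0.002, 0.012, 0, -0.003, 0, 0.2, -0.003, 0.002, 0.012, 0, -0.003, 0]'

```text
t: 28.3
tool_pos: [0.5659, 0.1787, 0.1231]
orientation: [3.125, 0.319, 0.006]
force: [0.2, 0.0, -1.7]
opening: 0.026
```

```bash
python3 mv.py .5657 .1787 .0935 .2036; python3 -c "
from h import *
im,k=cam('wrist');crop(im,210,70,350,240,4,'w29.png')
im,k=cam('side');crop(im,205,100,305,200,6,'s29.png')
"
```

```text
t 28.3 pos [0.5659 0.1787 0.1231] yaw 0.2037 F [ 0.23  0.04 -1.7 ] q [ 0.22  0.17  1.62 -0.    1.35  1.59] open 0.026
[-0.0006, -0.0001, 0.0591, 0.0003, -0.0025, 0.0001]
```

View pics/w29.png

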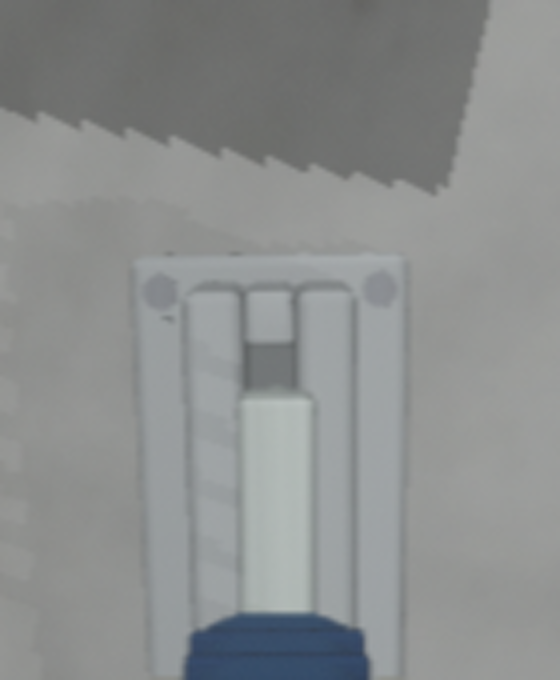

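View pics/s29.png

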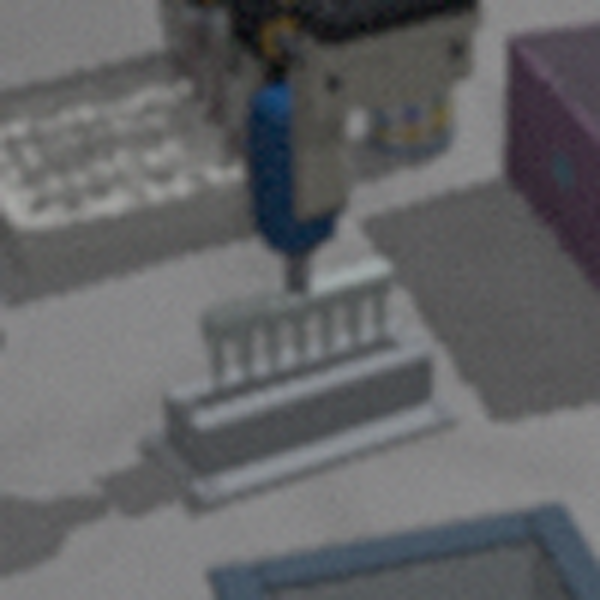

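Request:
jog_arm --motion '[0.2, 0, -0.001, 0.006, 0, 0, 0, 0.2, 0, -0.001, 0.014, 0, 0, 0, 0.2, 0, -0.001, 0.016, 0, 0, 0]'

```text
t: 28.7
tool_pos: [0.5659, 0.1792, 0.115]
orientation: [3.125, 0.32, 0.006]
force: [-0.7, 0.5, -2.1]
opening: 0.0259
```

Request:
jog_arm --motion '[0.2, 0, 0, 0.006, 0, 0, 0, 0.2, 0, 0, 0.012, 0, 0, 0, 0.2, 0, 0, 0.012, 0, 0, 0]'

```text
t: 29.0
tool_pos: [0.5654, 0.1791, 0.1082]
orientation: [3.125, 0.319, 0.005]
force: [-0.8, 1.5, -1.9]
opening: 0.0261
```

Teeth are in the slot. Continuing down.

Request:
jog_arm --motion '[0.2, 0, 0, 0.01, 0, 0, 0, 0.2, 0, 0, 0.02, 0, 0, 0, 0.2, 0, 0, 0.024, 0, 0, 0, 0.2, 0, 0, 0.024, 0, 0, 0]'

```text
t: 29.4
tool_pos: [0.565, 0.179, 0.0955]
orientation: [3.125, 0.319, 0.003]
force: [-0.3, -0.2, -1.4]
opening: 0.0256
```

```bash
python3 mv.py .5657 .1787 .093 .2036
```

```text
t 29.4 pos [0.565  0.179  0.0955] yaw 0.2037 F [-0.26 -0.21 -1.4 ] q [ 0.22  0.2   1.64 -0.    1.3   1.59] open 0.0256
[0.0012, 0.0009, 0.005, 0.0003, -0.0012, 0.0001]
```

Request:
jog_arm --motion '[0.2, 0.001, 0, 0.004, 0, -0.001, 0, 0.2, 0.001, 0, 0.005, 0, -0.001, 0, 0.2, 0.001, 0, 0.005, 0, -0.001, 0]'

```text
t: 29.7
tool_pos: [0.5656, 0.1792, 0.0931]
orientation: [3.125, 0.32, 0.001]
force: [0.4, -0.1, -1.1]
opening: 0.0255
```

```bash
python3 mv.py .5657 .1787 .093 .2036; python3 -c "
from h import *
im,k=cam('side');crop(im,205,100,305,200,6,'s30.png')
"
```

```text
t 29.7 pos [0.5656 0.1792 0.0931] yaw 0.2038 F [ 0.43 -0.06 -1.15] q [ 0.22  0.2   1.64 -0.    1.3   1.59] open 0.0255
[-0.0, 0.001, 0.0001, 0.0003, -0.0003, 0.0001]
```

View pics/s30.png

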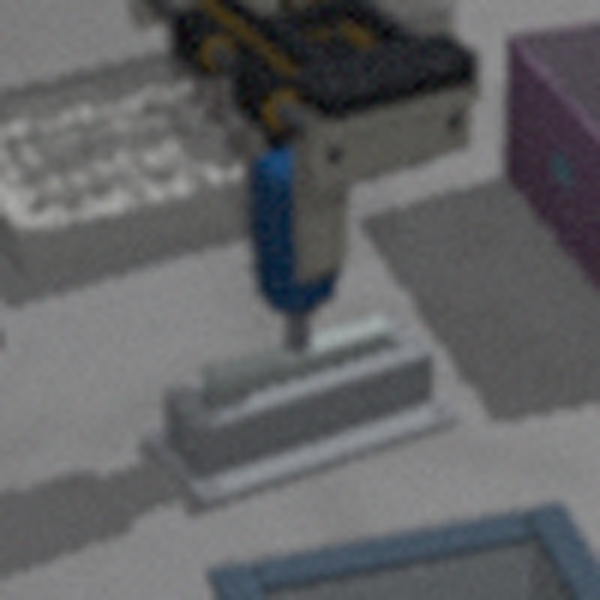

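Request:
jog_arm --motion '[0.2, 0, 0, 0.002, 0, 0, 0, 0.2, 0, 0, 0.002, 0, 0, 0]'

```text
t: 29.95
tool_pos: [0.5657, 0.1792, 0.0929]
orientation: [3.125, 0.32, 0.001]
force: [-3.3, -1.3, 4.3]
opening: 0.0257
```

Seated (contact ≈5 N). Opening the gripper.

Request:
jog_arm --motion '[0.35, 0, 0, -0.001, 0, 0, 0, 0.4, 0, 0, -0.001, 0, 0, 0, 0.6, 0, 0, -0.001, 0, 0, 0, 0.8, 0, 0, -0.001, 0, 0, 0, 1, 0, 0, -0.001, 0, 0, 0, 1, 0, 0, -0.001, 0, 0, 0, 1, 0, 0, -0.001, 0, 0, 0, 1, 0, 0, -0.001, 0, 0, 0]'

```text
t: 30.75
tool_pos: [0.5657, 0.1792, 0.0933]
orientation: [3.125, 0.32, 0.001]
force: [-1.0, 0.6, -0.4]
opening: 0.0807
```

```bash
python3 mv.py .5657 .1787 .2 .2036; python3 -c "
from h import *
im,k=cam('side');crop(im,205,100,305,200,6,'s31.png')
"
```

```text
t 30.75 pos [0.5657 0.1792 0.0933] yaw 0.2038 F [-1.    0.57 -0.39] q [ 0.22  0.2   1.64 -0.    1.3   1.59] open 0.0807
[-0.0001, 0.001, -0.2133, 0.0003, -0.0005, 0.0001]
```

View pics/s31.png

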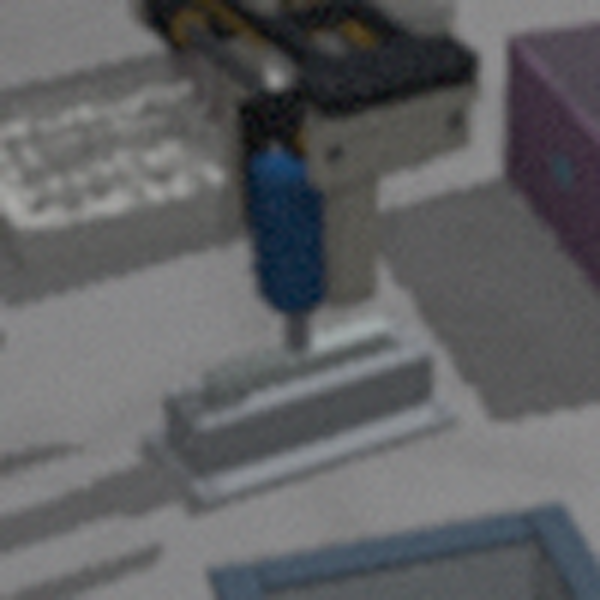

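Rake stands released and upright. Retract straight up.

Request:
jog_arm --motion '[1, 0, 0, -0.04, 0, 0, 0, 1, 0, 0, -0.12, 0, 0, 0, 1, 0, 0, -0.22, 0, 0, 0, 1, 0, 0, -0.32, 0, 0, 0, 1, 0, 0, -0.4, 0, 0, 0, 1, 0, 0, -0.4, 0, 0, 0, 1, 0, 0, -0.4, 0, 0, 0, 1, 0, 0, -0.4, 0, 0, 0]'

```text
t: 31.6
tool_pos: [0.5649, 0.1791, 0.2915]
orientation: [3.124, 0.32, -0.003]
force: [-0.3, 0.2, -0.6]
opening: 0.0931
```

```bash
python3 -c "
from fit import *
s=read_state();print(s['t'],s['tool_pos'],s['force'])
im,k=cam('side');crop(im,215,100,365,310,3.5,'s32.png')
im,k=cam('wrist');cv2.imwrite('pics/w32.png',im[:,:,::-1])
"
```

```text
31.6 [0.56487295 0.17909929 0.29151742] [-0.31244884  0.18573068 -0.59867353]
```

View pics/s32.png

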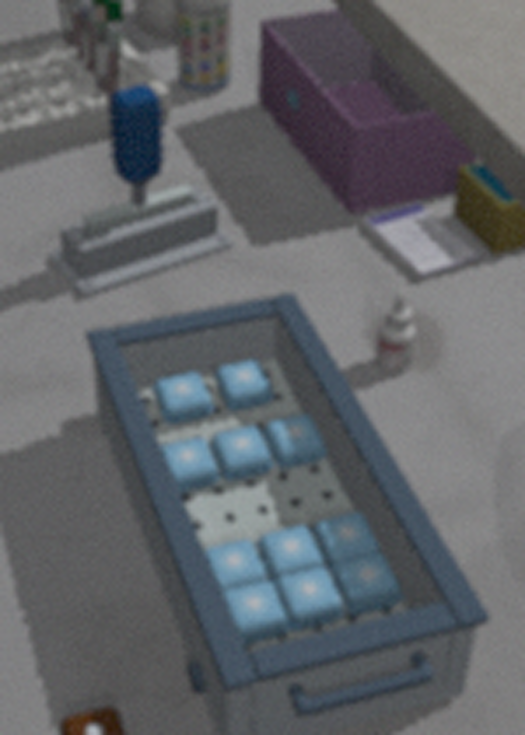

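View pics/w32.png

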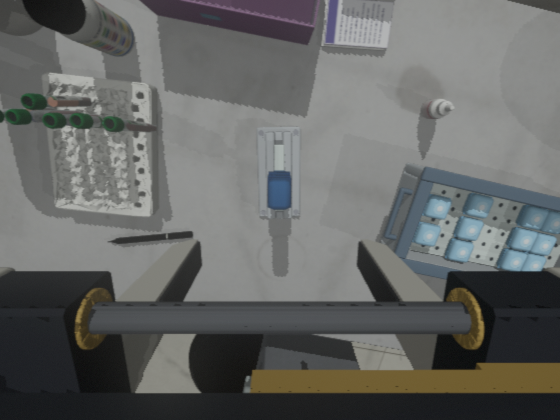

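The final views show the rake seated upright in its stand (279,185 in the wrist view) and all 11 bricks flat in one layer. The dropper is still in place, and the gripper is clear. Handing in.

```bash
python3 -c "
from plant import *
print(close_job())"
```

```text
the job is handed in; nothing more can be done
None
```

The job is handed in at 31.6 s of the 61 s allowed. All 11 bricks lie flat in one layer and the rake is back in its stand; `close_job` gave no verdict.

**What I did**
- I lifted the rake out and felt for the plate in the empty part of the bed. It took about 5 N and rises about 44 mm per metre towards +y.
- I raked the top two bricks to the far end, then the top three to just past the middle, and eased the lower six forward.

**Last checks**
- **Coverage:** every spot has a brick centre within about 19 mm (limit 29 mm).
- **Spacing:** measured brick centres are at least about 31.6 mm apart (limit 27 mm).
- **Rake:** it stands upright and released at the pose where I picked it up, within about 0.5 mm.
- **Bystanders:** the dropper bottle and the brown and orange look-alikes were not touched.

**What did not go smoothly**
- **Seam too tight:** the comb would not go in between the top rows. It landed on brick tops at an estimated 9 N at most, judged from readings taken at the end of each move. I opened a gap by dragging the front pair with light pressure on their tops.
- **Bricks on edge:** that pair then dropped standing on edge, and I tipped them flat with a quick nudge.
- **Tray position:** the side and wrist cameras put the tray about 5 mm apart along y. I used the wrist camera's value.

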